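# Draw up the tray and pack it for the staining run

### The arm

A 6-joint arm with a two-finger parallel gripper is mounted at the origin on a cart in front of the work surface, level with it; the furniture and walls round the work are solid. World frame = base frame: x ahead of the robot, y to its left, z up, the work surface at z = 0. Lengths are in m, angles in rad, forces in N, time in s.
With the tool pointing down it reaches from about 0.3 to 0.875 m from the base axis. Payload 6.4 kg.
Tool frame: the origin (TCP) lies on the centre line of the jaws, within the pads' length; the fingertips stand 25 mm ahead of it and the grasp point (between the pads) lies 6 mm ahead of it (ctrl.tips_ahead is the z of the fingertips in the tool frame, in m); z points along the fingers, x is the direction in which the jaws open and shut, and the axes are right-handed (so a half turn about z gives the same grasp; the last joint's range is limited). The gripper opens to 85 mm and grips with 20 to 120 N. Pads are 22 mm wide; open, the fingers measure 114 mm over their backs; the gripper's body (76 mm by 85 mm) begins 54 mm behind the grasp point. The pads swing forward as they close: fully open they stand 13 mm farther back than shut.
Start: joints at [1.114, 0.181, 1.607, -0, 1.354, -0.206], TCP at [0.143, 0.557, 0.221] pointing down, gripper open.
Joint ranges: [-2.99, 2.99], [-0.89, 2.07], [0.3, 2.58], [-1.14, 4.28], [0, 2.63], [-3.12, 3.12]. Speed limits (rad/s): [2.57, 2.57, 3.01, 3.14, 3.14, 3.14].

### API

Orientations are given as a unit quaternion [w, x, y, z].
In Python, from bench import ctrl gives the robot as it stands.
- The arm moves only by the shell command python3 -m pendant 'ROWS'. ROWS is JSON, a list that holds one entry, the list of rows, each a list of 7 numbers: the shift along the tool's x, y, z in m, then the turn, a rotation vector about the tool's x, y, z in rad, then the closure, from -1 (fully open) to 1 (shut). A call has 1 to 10 rows; each row shifts and turns the commanded pose from where the row before left it, along the tool's axes as they then stand; what a row does not reach is not made up. A row lasts 1/10 s, in which the tool goes at most 50 mm and 8.59 degrees, less where a joint would pass 70% of its speed; a pose out of reach is approached as far as the arm can. A call with a gripper value outside its range is refused whole. The fingers move at their own pace and stop on an object; the grip force is fixed at half the most. Time passes only in rows, so rows that do not move let the fingers close. It gives the time, the measured TCP pose, the force and the opening at its end, in the units of the state.
- ctrl.get_obs(): the state, without advancing time (a new reading comes with each control period).
- ctrl.camera(name): name is "side" or "top" or "wrist"; returns (picture, depth): 384x512x3 uint8, red, green, blue; 384x512 float32, m along the optical axis (not along the pixel's ray), 0 where there is no reading.
- ctrl.calibration(name): a dict with "fov_y" (degrees; the focal length in pixels is half the picture's height over the tangent of half this angle, whatever the lens; pixels are square), "cx", "cy" (the principal point, pixels), "camera_from_world" (4x4, takes a point from world to camera coordinates). Camera axes: x right, y down, z forward; pixel columns grow to the right and rows downward; lengths in m; the calibration is good to about 2 mm. A picture is of the moment at which its call begins: read the wrist's pose just before it. calibration takes no time and is no camera call; for the wrist camera it gives the pose at the moment of the call.
- ctrl.hand_in(): hands the job in, once; it reports no verdict.
The state is a dict: "time_s": time; "q": joint angles; "dq": joint speeds; "joint_efforts": joint torques, N m; "eef_pos": TCP position; "eef_rot": TCP orientation; "wrist_force": force on the tool from outside, world axes, zero at the start; "torque": the same for the moment, N m; "opening": opening from 0.0 (shut) to 1.0 (fully open).
Only numpy, scipy, OpenCV 4.12 (cv2) and the standard library are available. Lean on these libraries where they do the work, as an engineer would, in place of code of your own. Each camera call takes 0.05 s, during which the arm holds its last target.

### The job

Get the tray ready for the staining run: first, while it is still empty, drag the steel tray towards you, best with a fingertip hooked behind its far lip, until its whole front rests against the stop strip at the front of the bench. Then lift every basket up and off the prongs of the draining stand and stand it upright on the tray's floor, and lay every slide mailer from the bench on the tray's floor too, nothing stacked; leave the tray against the strip and do not shift the white bottle that stands at the back.

Things in the scene. Friction and masses are not known exactly. Their poses are not given: they have to be found in the camera images.
- stop_face (a point): Middle of the face (turned away from the robot) of a low aluminium stop strip, 16 x 540 x 16 mm, fixed to the bench top near its front edge; 8 mm above the bench. x points away from the robot, square to the face; the strip runs 270 mm either way along y.
- tray_floor (a point): Centre of the inner floor of an open stainless tray, 150 (x) x 230 (y) x 36 (z) mm outside, walls 4 mm, floor 4 mm above the bench, 0.7 kg (varies by 20 %), loose. Its x points from the front wall to the far wall. It stands well back on the bench, a little askew, with free bench behind it.
- tray_far_lip (a point): Top middle of the far wall's outer face: 75 mm along the tray's x from its centre, 36 mm above the bench. A finger can go down behind it to the bench.
- tray_front_left (a point): On the outer face of the tray's front wall, 10 mm from its left (+y) end, 8 mm above the bench.
- tray_front_right (a point): The same 10 mm from the right (-y) end.
- stand_mid (a point): White draining stand, fixed: backboard 220 mm wide (y), 166 mm high, its front face 47 mm behind this point (stand's +x). Three pairs of 6 mm steel prongs come out along -x, 18 mm apart in a pair, pairs at y = -80, 0, +80 mm. This point: top of the prongs in the dip of the middle pair, 148 mm above the bench; in front of the dip they turn up by 14 mm and end 19 mm before this point.
- stand_left (a point): The same point of the left (+y) pair of prongs. A hanging basket's base is 47 mm above the bench. To free it, raise it 20 to 40 mm (the prongs pass through the 59 mm high window under its bar), then carry it along the stand's -x by 50 mm or more before going higher.
- basket0_grip (a point): Centre of the grip tab of a steel basket, 127 mm above its base. Basket 40 x 40 x 42 mm, open; 5 mm wires on its rim at y = +-17.5 mm carry a 7 mm cross bar (along y) 105 mm above the base; on the bar's middle stands the grey tab, 10 (x) x 22 (y) x 42 (z) mm, top at 148 mm; pinch it across y from above. 0.12 kg. Hangs by its bar on one pair of prongs, y along the stand's y. May be absent.
- basket1_grip (a point): Centre of the grip tab of a steel basket, 127 mm above its base. Basket 40 x 40 x 42 mm, open; 5 mm wires on its rim at y = +-17.5 mm carry a 7 mm cross bar (along y) 105 mm above the base; on the bar's middle stands the grey tab, 10 (x) x 22 (y) x 42 (z) mm, top at 148 mm; pinch it across y from above. 0.12 kg. Hangs by its bar on one pair of prongs, y along the stand's y. May be absent.
- basket2_grip (a point): Centre of the grip tab of a steel basket, 127 mm above its base. Basket 40 x 40 x 42 mm, open; 5 mm wires on its rim at y = +-17.5 mm carry a 7 mm cross bar (along y) 105 mm above the base; on the bar's middle stands the grey tab, 10 (x) x 22 (y) x 42 (z) mm, top at 148 mm; pinch it across y from above. 0.12 kg. Hangs by its bar on one pair of prongs, y along the stand's y. May be absent.
- case0_mid (a point): Slide mailer: plain closed box 30 (x) x 85 (y) x 34 (z) mm, 0.05 kg, lying on the bench in front of the stand, long side pointing roughly to the stand. This point is its centre, 17 mm above its underside; y along its length. Pinch it across x (30 mm). May be absent.
- case1_mid (a point): Slide mailer: plain closed box 30 (x) x 85 (y) x 34 (z) mm, 0.05 kg, lying on the bench in front of the stand, long side pointing roughly to the stand. This point is its centre, 17 mm above its underside; y along its length. Pinch it across x (30 mm). May be absent.
- case2_mid (a point): Slide mailer: plain closed box 30 (x) x 85 (y) x 34 (z) mm, 0.05 kg, lying on the bench in front of the stand, long side pointing roughly to the stand. This point is its centre, 17 mm above its underside; y along its length. Pinch it across x (30 mm). May be absent.
- white_bottle: White reagent bottle, 44 mm across, 90 mm high, at the back between tray and stand; bystander. Origin under its centre.

How it is judged:
By the outcome, as a careful person would: the job done as asked, in the order asked, and still so for the second after the job is handed in, with the robot touching nothing.
Of basket0, basket1, basket2 only 2 to 3 are there at a start; the rules pass over those that are not, and their reading is None.
Of case0, case1, case2 only 2 to 3 are there at a start; the rules pass over those that are not, and their reading is None.
At some moment in a run one of case0, case1, case2 may be knocked a few centimetres aside while the robot is not near it.
It also fails if it takes over 210 s, if anything falls off the work surface, if the arm or the gripper's body presses on something with over 40 N, if the wrist force passes 120 N, or if a joint passes its speed limit or range.

## Working session

There is one attempt and no reset: what is moved stays moved. The work goes in short steps, Python scripts to look and compute and a shell command to move; the robot and the scene stay as the last step left them, time stands still between calls to the robot, and variables do not carry over. Pictures are saved under pics/ and viewed, and the job is handed in when it is done.

```bash
ls; mkdir -p pics; cat > h.py <<'E'
import numpy as np, cv2
from bench import ctrl
from scipy.spatial.transform import Rotation as R
def cal(n):
    c=ctrl.calibration(n); f=192/np.tan(np.radians(c['fov_y'])/2); return f,c['cx'],c['cy'],np.array(c['camera_from_world'])
def shot(n,fn):
    c=cal(n); p,d=ctrl.camera(n); cv2.imwrite('pics/'+fn+'.png',cv2.cvtColor(p,cv2.COLOR_RGB2BGR)); np.savez('pics/'+fn+'.npz',p=p,d=d,f=c[0],cx=c[1],cy=c[2],T=c[3]); return p,d,c
def load(fn):
    z=np.load('pics/'+fn+'.npz'); return z['p'],z['d'],(float(z['f']),float(z['cx']),float(z['cy']),z['T'])
def ray(c,u,v,z):
    f,cx,cy,T=c; Ti=np.linalg.inv(T); o=Ti[:3,3]; d=Ti[:3,:3]@np.array([(u-cx)/f,(v-cy)/f,1]); return o+d*(z-o[2])/d[2]
def cloud(d,c):
    f,cx,cy,T=c; v,u=np.mgrid[0:384,0:512]; P=np.stack([(u-cx)/f*d,(v-cy)/f*d,d],-1); Ti=np.linalg.inv(T); W=P@Ti[:3,:3].T+Ti[:3,3]; W[d==0]=np.nan; return W
def proj(c,X):
    f,cx,cy,T=c; p=T[:3,:3]@np.array(X)+T[:3,3]; return f*p[0]/p[2]+cx,f*p[1]/p[2]+cy
def st():
    o=ctrl.get_obs(); r=R.from_quat(o['eef_rot'],scalar_first=True); print('t',round(o['time_s'],2),'pos',np.round(o['eef_pos'],4),'x',np.round(r.as_matrix()[:,0],3),'z',np.round(r.as_matrix()[:,2],3),'F',np.round(o['wrist_force'],1),'open',round(o['opening'],3),'q',np.round(o['q'],2)); return o,r
E
python3 - <<'E'
from h import *
st()
for n in('top','side','wrist'):
    p,d,c=shot(n,n+'0'); print(n,c[0],c[1],c[2]);print(np.round(np.linalg.inv(c[3]),3))
E
```

```text
pics
t 0.0 pos [0.1424 0.5565 0.22  ] x [ 0.248  0.969 -0.002] z [-0.001 -0.002 -1.   ] F [-0.   0.2  0.1] open 1.002 q [ 1.11  0.18  1.61  0.    1.35 -0.21]
top 389.97116942228206 257.27273441598174 198.2021792406453
[[-0.011 -0.985  0.171  0.364]
 [-1.     0.014  0.015 -0.189]
 [-0.017 -0.17  -0.985  1.045]
 [ 0.     0.     0.     1.   ]]
side 484.9586850532629 256.39166424555384 194.67834885582448
[[-0.992  0.077 -0.102  0.617]
 [ 0.127  0.669 -0.733  0.626]
 [ 0.012 -0.74  -0.673  0.857]
 [ 0.     0.     0.     1.   ]]
wrist 345.3864302360724 249.19056899304263 195.70166718077664
[[ 0.249  0.926  0.285  0.068]
 [ 0.969 -0.238 -0.074  0.574]
 [-0.001  0.294 -0.956  0.373]
 [ 0.     0.     0.     1.   ]]
```

View pics/top0.png

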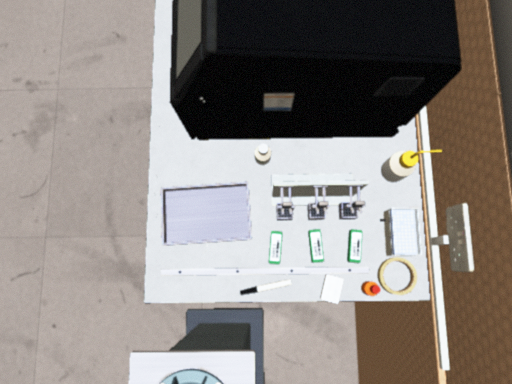

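View pics/side0.png

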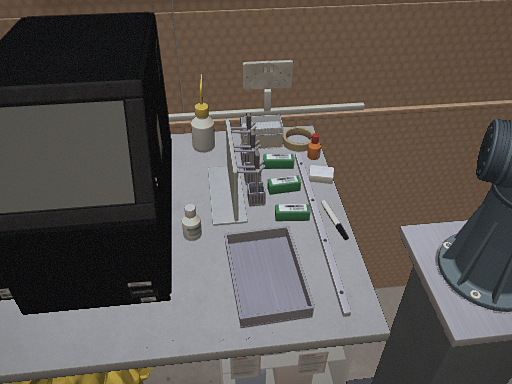

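View pics/wrist0.png

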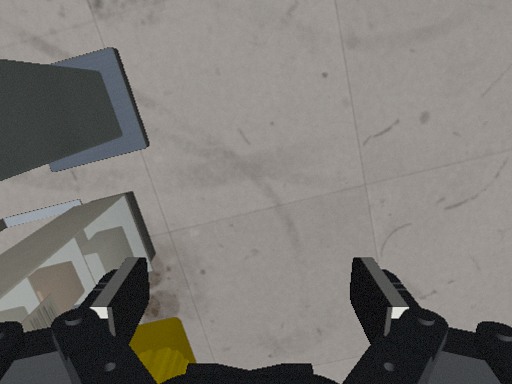

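The top view shows the tray at left (px 163-250, 183-244), the strip at row ~270, three baskets at (285,318,349; 210), three mailers at (275,316,355; 246), the bottle at (262,154) and a black box behind. Now measuring.

```bash
python3 - <<'E'
from h import *
p,d,c=load('top0'); W=cloud(d,c)
def at(u,v): return np.round(W[v,u],3)
for n,(u,v) in dict(bench=(200,260),strip1=(165,271),strip2=(360,269),floor=(205,215),lipN=(206,184),bottle=(262,150),boxlow=(280,134),tape=(398,260)).items(): print(n,at(u,v))
# mailers: height 25..45
hsv=cv2.cvtColor(p,cv2.COLOR_RGB2HSV)
z=W[...,2]
def comps(m,n,zt,mn=60):
    k,l,s,_=cv2.connectedComponentsWithStats(m.astype('uint8'))
    for i in range(1,k):
        if s[i,4]<mn: continue
        Q=W[l==i]; r=cv2.minAreaRect(Q[:,:2].astype('f4')*1000); print(n,s[i],np.round(Q.mean(0),3),np.round(cv2.boxPoints(r)).tolist(),np.round(r[1]),'zmed',np.round(np.median(Q[:,2]),3))
reg=(W[...,0]<0.42)&(W[...,0]>0.25)
comps((z>0.02)&(z<0.05)&reg,'z34',.034)
# tray: wall tops
print('tray pixels')
ux=np.arange(512)
m=(W[...,1]>-0.02)&(W[...,1]<0.3)&(W[...,0]>.25)&(W[...,0]<.5)&(z>0.024)&(z<0.06)
comps(m,'traytop',0.036,30)
m=(z>0.10)&(z<0.19)&(W[...,0]>.3)&(W[...,0]<.52)&(W[...,1]<0.02)&(W[...,1]>-.4)
comps(m,'standhigh',.1,10)
m=(z>0.05)&(z<0.12)&(W[...,0]>.5)&(W[...,0]<.62)&(W[...,1]<0.05)&(W[...,1]>-.1)
comps(m,'bottle',.1,10)
big=(z>0.2); comps(big,'box',.2,300)
b=cv2.resize(cv2.cvtColor(p,cv2.COLOR_RGB2BGR)[120:300,140:440],None,fx=2.66,fy=2.66,interpolation=cv2.INTER_CUBIC); cv2.imwrite('pics/topzoom.png',b)
p2=cv2.imread('pics/side0.png'); cv2.imwrite('pics/sidezoom.png',cv2.resize(p2[90:330,170:380],None,fx=2.5,fy=2.5,interpolation=cv2.INTER_CUBIC))
E
```

```text
bench [ 0.38  -0.02   0.003]
strip1 [0.353 0.068 0.018]
strip2 [ 0.352 -0.438  0.013]
floor [ 0.5   -0.032  0.005]
lipN [ 0.586 -0.033  0.002]
bottle [ 0.654 -0.188  0.088]
boxlow [ 0.707 -0.236  0.054]
tape [ 0.374 -0.534  0.023]
z34 [310 243  14  20 238] [ 0.396 -0.325  0.034] [[370.0, -311.0], [372.0, -342.0], [421.0, -339.0], [420.0, -309.0]] [50. 31.] zmed 0.034
z34 [348 243  14  20 251] [ 0.395 -0.422  0.033] [[367.0, -435.0], [418.0, -441.0], [422.0, -411.0], [371.0, -405.0]] [30. 51.] zmed 0.034
z34 [425 242  10  69 261] [ 0.335 -0.602  0.043] [[251.0, -600.0], [251.0, -606.0], [419.0, -606.0], [419.0, -599.0]] [168.   6.] zmed 0.045
z34 [269 244  13  21 240] [ 0.394 -0.217  0.034] [[366.0, -229.0], [418.0, -235.0], [421.0, -205.0], [369.0, -200.0]] [30. 52.] zmed 0.034
z34 [379 258  39  37 429] [ 0.333 -0.531  0.025] [[289.0, -578.0], [379.0, -578.0], [380.0, -484.0], [289.0, -483.0]] [95. 90.] zmed 0.025
z34 [321 275  23  29 459] [ 0.304 -0.361  0.025] [[266.0, -375.0], [328.0, -392.0], [341.0, -348.0], [278.0, -331.0]] [46. 65.] zmed 0.025
z34 [363 282  15  15 119] [ 0.305
[... 276 characters left out ...]
17 103] [ 0.496 -0.317  0.156] [[470.0, -324.0], [496.0, -344.0], [522.0, -312.0], [496.0, -291.0]] [42. 33.] zmed 0.155
standhigh [323 197   3   4  12] [ 0.516 -0.331  0.148] [[512.0, -333.0], [519.0, -333.0], [520.0, -329.0], [513.0, -328.0]] [5. 7.] zmed 0.148
standhigh [343 197  15  17  88] [ 0.498 -0.391  0.156] [[478.0, -385.0], [481.0, -402.0], [519.0, -395.0], [516.0, -378.0]] [39. 17.] zmed 0.154
standhigh [277 198  19  17 109] [ 0.496 -0.24   0.155] [[471.0, -247.0], [501.0, -265.0], [521.0, -232.0], [490.0, -214.0]] [39. 35.] zmed 0.154
box [  169     0   343   384 50472] [ 0.655 -0.396  0.365] [[127.0, -622.0], [950.0, -628.0], [955.0, 11.0], [131.0, 17.0]] [638. 823.] zmed 0.356
```

View pics/topzoom.png

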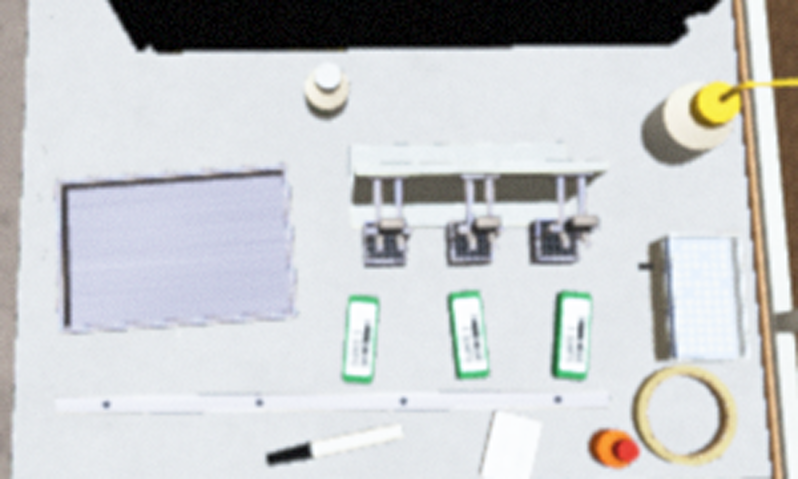

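View pics/sidezoom.png

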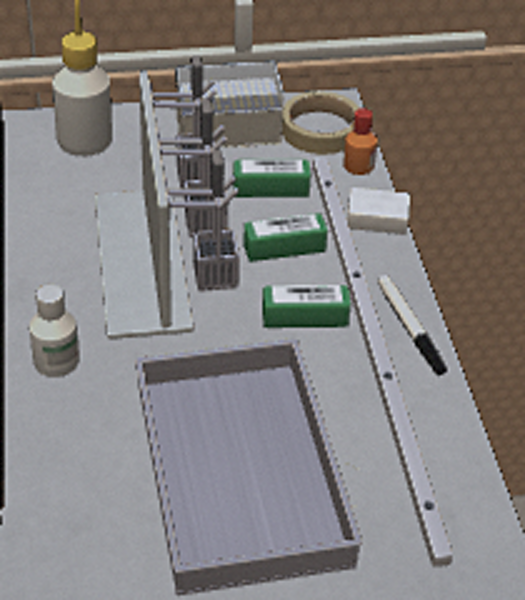

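```bash
python3 - <<'E'
from h import *
p,d,c=load('top0')
I=p.astype(int); 
for v in (215,): print([tuple(p[v,u]) for u in range(156,172,2)],[tuple(p[v,u]) for u in range(240,258,2)])
print([tuple(p[v,206]) for v in range(176,192,1)])
# lavender: B - R
m=((I[...,2]-I[...,0])>8)&(I[...,2]>120)
m[:, :150]=0; m[:,260:]=0; m[:175]=0; m[255:]=0
m=cv2.morphologyEx(m.astype('uint8'),cv2.MORPH_OPEN,np.ones((3,3)))
k,l,s,_=cv2.connectedComponentsWithStats(m); i=1+np.argmax(s[1:,4]); print(s[i])
cn=max(cv2.findContours((l==i).astype('uint8'),0,1)[0],key=len)
q=cv2.boxPoints(cv2.minAreaRect(cn)); print(q)
for z in (0,.036):
  P=np.array([ray(c,u,v,z)[:2] for u,v in q]); print(np.round(P,3).tolist(), np.linalg.norm(P-np.roll(P,1,0),axis=1))
zu=lambda a,b:(140+a/2.66,120+b/2.66)
for n,a,z in [('FL',(62,180),.036),('FR',(285,168),.036),('NR',(297,317),0),('NR',(295,318),.036),('NL',(66,332),.036)]: print(n,np.round(ray(c,*zu(*a),z),3))
# strip far edge
for a in ((57,397),(330,393),(607,390)): print('strip far',np.round(ray(c,*zu(*a),.016),3))
for a in ((350,148),(605,162),(350,172),(605,172)): print('board',np.round(ray(c,*zu(*a),.166),3))
E
```

```text
[(np.uint8(226), np.uint8(230), np.uint8(233)), (np.uint8(229), np.uint8(232), np.uint8(235)), (np.uint8(229), np.uint8(232), np.uint8(236)), (np.uint8(193), np.uint8(195), np.uint8(212)), (np.uint8(80), np.uint8(76), np.uint8(75)), (np.uint8(160), np.uint8(164), np.uint8(181)), (np.uint8(207), np.uint8(212), np.uint8(232)), (np.uint8(207), np.uint8(209), np.uint8(230))] [(np.uint8(206), np.uint8(208), np.uint8(229)), (np.uint8(207), np.uint8(209), np.uint8(230)), (np.uint8(205), np.uint8(209), np.uint8(228)), (np.uint8(206), np.uint8(208), np.uint8(228)), (np.uint8(205), np.uint8(203), np.uint8(217)), (np.uint8(220), np.uint8(224), np.uint8(228)), (np.uint8(229), np.uint8(233), np.uint8(237)), (np.uint8(230), np.uint8(235), np.uint8(237)), (np.uint8(231), np.uint8(234), np.uint8(237))]
[(np.uint8(229), np.uint8(232), np.uint8(236)), (np.uint8(229), np.uint8(232), np.uint8(236)), (np.uint8(229), np.uint8(232), np.uint8(236)), (np.uint8(229), np.uint8(233), np.uint8(236)), (np.uint8(229), np.uint8(233), np.uint8(236)), (np.uint8(229), np.uint8(232), np.uint8(237)), (np.uint8(229), np.
[... 426 characters left out ...]
211), np.uint8(230))]
[ 165  186   87   60 4642]
[[162.64594 190.33464]
 [248.80936 184.94942]
 [252.30353 240.85603]
 [166.1401  246.24126]]
[[0.57, 0.086], [0.582, -0.15], [0.429, -0.159], [0.418, 0.072]] [0.15299664 0.23652281 0.15265695 0.23072502]
[[0.563, 0.076], [0.574, -0.152], [0.427, -0.16], [0.416, 0.063]] [0.14772343 0.22837078 0.14739546 0.22277282]
FL [0.57  0.075 0.036]
FR [ 0.579 -0.147  0.036]
NR [ 0.434 -0.157  0.   ]
NR [ 0.43  -0.156  0.036]
NL [0.419 0.066 0.036]
strip far [0.357 0.078 0.016]
strip far [ 0.358 -0.189  0.016]
strip far [ 0.358 -0.458  0.016]
board [ 0.568 -0.209  0.166]
board [ 0.553 -0.429  0.166]
board [ 0.547 -0.209  0.166]
board [ 0.544 -0.428  0.166]
```

```bash
python3 -m pendant '[[[0,0,0,0,0,-0.125,-1],[0,0,0,0,0,-0.125,-1],[-0.037,0.028,0,0,0,0,-1],[-0.037,0.028,0,0,0,0,-1],[-0.037,0.028,0,0,0,0,-1],[-0.037,0.028,0,0,0,0,-1],[-0.037,0.028,0,0,0,0,-1],[-0.037,0.028,0,0,0,0,-1],[-0.037,0.028,0,0,0,0,-1],[-0.037,0.028,0,0,0,0,-1]]]'; python3 -c "
from h import *
st(); print(ctrl.tips_ahead)"
```

```text
time_s: 1.15
eef_pos: [0.3671, 0.2592, 0.2209]
eef_rot: [0.0, 0.707, 0.707, 0.0]
wrist_force: [1.0, 0.9, 0.9]
opening: 0.999
t 1.15 pos [0.3671 0.2592 0.2209] x [0.001 1.    0.   ] z [ 0.  0. -1.] F [1.  0.9 0.9] open 0.999 q [ 0.35 -0.11  1.91  0.    1.34 -1.22]
0.025
```

```bash
python3 -m pendant '[[[-0.037,0.029,0,0,0,0,-1],[-0.037,0.029,0,0,0,0,-1],[-0.037,0.029,0,0,0,0,-1],[-0.037,0.029,0,0,0,0,-1],[-0.037,0.029,0,0,0,0,-1],[-0.037,0.029,0,0,0,0,-1],[-0.037,0.029,0,0,0,0,-1],[-0.037,0.030,0,0,0,0,-1],[0,0,0,0,0,0,-1]]]'; python3 -c "
from h import *
st(); shot('wrist','w1'); shot('side','s1')"
```

```text
time_s: 2.05
eef_pos: [0.6016, -0.0404, 0.2199]
eef_rot: [0.001, 0.709, 0.705, -0.0]
wrist_force: [-0.3, -0.0, -1.5]
opening: 0.997
t 2.05 pos [ 0.6016 -0.0404  0.2199] x [ 0.006  1.    -0.001] z [ 0.    -0.001 -1.   ] F [-0.3 -0.  -1.5] open 0.997 q [-0.26  0.24  1.54 -0.    1.36 -1.83]
```

View pics/w1.png

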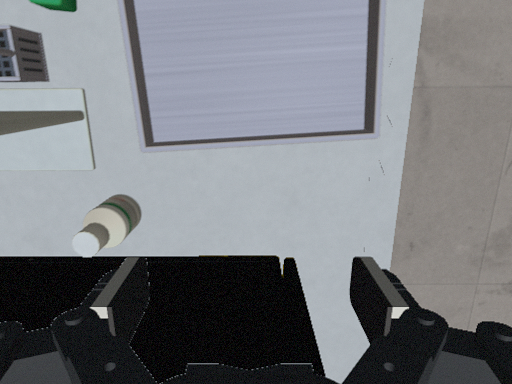

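View pics/s1.png

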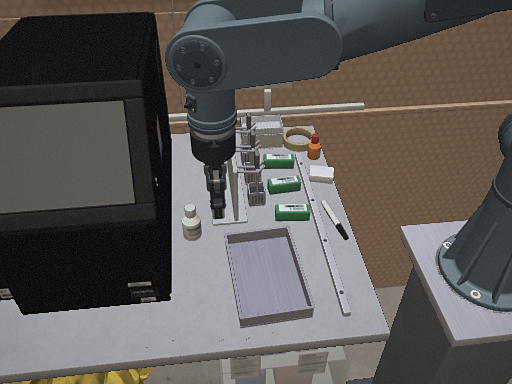

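```bash
python3 - <<'E'
from h import *
p,d,c=load('w1'); W=cloud(d,c)
for q in ((144,152),(379,135),(260,144)): print(np.round(ray(c,*q,.036),4),np.round(W[q[1]-2,q[0]],3))
print('botl base approx',np.round(ray(c,90,240,.09),3), W[240,90],'box edge',W[265,200],W[265,260])
p,d,c=load('side0'); W=cloud(d,c); b=W[(W[...,2]>0.02)&(W[...,0]>.68)&(W[...,1]>-.6)]; 
for z in np.arange(.02,.5,.06):
  s=b[abs(b[:,2]-z)<.02]; 
  if len(s): print(round(z,2), np.round(np.percentile(s[:,0],[1,50]),3),np.round(np.percentile(s[:,1],[1,99]),3))
E
```

```text
[ 0.583  -0.1449  0.036 ] [ 0.58  -0.144  0.04 ]
[0.5679 0.0844 0.036 ] [0.57  0.097 0.001]
[ 0.5759 -0.0309  0.036 ] [ 0.574 -0.031  0.038]
botl base approx [ 0.653 -0.184  0.09 ] [ 0.65259063 -0.18419963  0.08994875] box edge [ 0.7058387  -0.09541359  0.03875611] [ 0.70592361 -0.03061053  0.03931777]
0.02 [0.706 0.845] [-0.541  0.015]
0.08 [0.706 0.837] [-0.518  0.015]
0.14 [0.707 0.835] [-0.484  0.015]
0.2 [0.707 0.828] [-0.468  0.015]
0.26 [0.706 0.825] [-0.455  0.014]
0.32 [0.706 0.821] [-0.435 -0.012]
0.38 [0.707 0.816] [-0.469 -0.043]
0.44 [0.707 0.832] [-0.412 -0.079]
```

```bash
python3 -m pendant '[[[0.01,0.003,0.03,0,0,0,-1],[0,0,0.04,0,0,0,-1],[0,0,0.04,0,0,0,-1],[0,0,0.04,0,0,0,-1],[0,0,0.02,0,0,0,-1],[0,0,0.01,0,0,0,-1],[0,0,0.005,0,0,0,-1],[0,0,0,0,0,0,-1]]]'; python3 -c "
from h import *
st(); shot('wrist','w2')"
```

```text
time_s: 2.95
eef_pos: [0.6024, -0.0249, 0.0365]
eef_rot: [0.0, 0.707, 0.707, 0.0]
wrist_force: [0.1, 0.2, -0.0]
opening: 1.003
t 2.95 pos [ 0.6024 -0.0249  0.0365] x [ 0.  1. -0.] z [ 0.001 -0.    -1.   ] F [ 0.1  0.2 -0. ] open 1.003 q [-0.24  0.46  1.65  0.    1.03 -1.81]
```

View pics/w2.png

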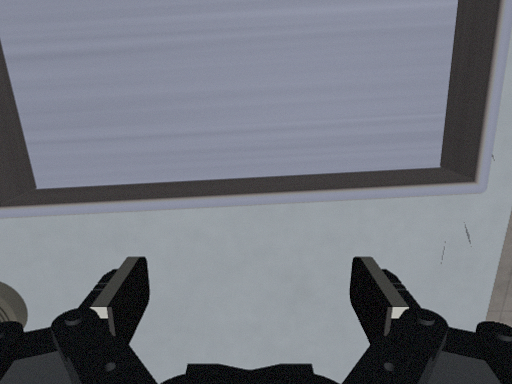

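```bash
python3 -m pendant '[[[-0.005,0,0.01,0,0,0,-1],[0,-0.008,0,0,0,0,-1],[0,-0.008,0,0,0,0,-1],[0,-0.008,0,0,0,0,-1],[0,-0.008,0,0,0,0,-1],[0,-0.008,0,0,0,0,-1],[0,-0.008,0,0,0,0,-1],[0,0,0,0,0,0,-1]]]'; python3 -c "
from h import *
st(); shot('wrist','w3')"
```

```text
time_s: 3.8
eef_pos: [0.5529, -0.0301, 0.0258]
eef_rot: [-0.0, 0.707, 0.707, -0.0]
wrist_force: [0.4, 0.1, -0.3]
opening: 0.998
t 3.8 pos [ 0.5529 -0.0301  0.0258] x [0.001 1.    0.   ] z [-0.001  0.    -1.   ] F [ 0.4  0.1 -0.3] open 0.998 q [-0.27  0.39  1.79 -0.    0.97 -1.84]
```

View pics/w3.png

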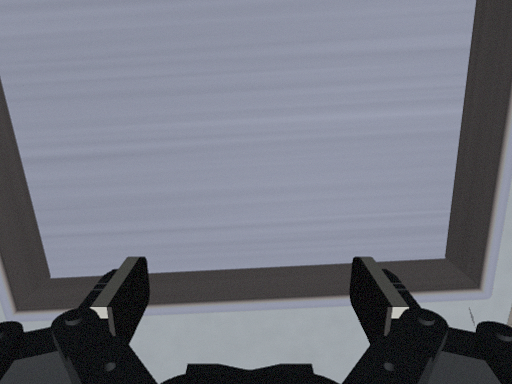

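```bash
python3 - <<'E'
from h import *
p,d,c=load('w3'); W=cloud(d,c)
for q in ((14,312),(490,294),(255,304)): print(np.round(ray(c,*q,.036),4),np.round(W[q[1]-2,q[0]],3))
print(W[270,360],W[262,145],W[290,370],W[305,385])
p,d,c=shot('side','s3')
E
```

```text
[ 0.5788 -0.1449  0.036 ] [ 0.577 -0.144  0.037]
[0.5693 0.0834 0.036 ] [0.566 0.081 0.039]
[ 0.5746 -0.0284  0.036 ] [ 0.573 -0.028  0.036]
[0.54298092 0.01173308 0.05998914] [ 0.54317824 -0.07350225  0.05278961] [0.54487611 0.01211966 0.07094597] [0.54088352 0.01146539 0.08573466]
```

View pics/s3.png

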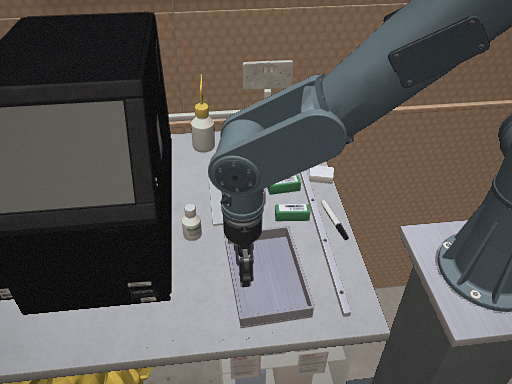

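```bash
python3 - <<'E'
from h import *
for n in('w2','w3'):
  p,d,c=load(n); W=cloud(d,c)
  for u in (140,360):
    for v in (256,258,260,264,270,280): print(n,u,v,np.round(W[v,u],3),p[v,u])
  print('tip proj',proj(c,[0.5529,0.012,0.0]),proj(c,[0.5529,0.012,0.013]))
E
```

```text
w2 140 256 [ 0.623 -0.092 -0.   ] [109 115 118]
w2 140 258 [ 0.59  -0.069  0.066] [1 4 0]
w2 140 260 [ 0.59  -0.069  0.068] [ 6 18 14]
w2 140 264 [ 0.59  -0.068  0.069] [12  7 15]
w2 140 270 [ 0.593 -0.069  0.069] [23 19 24]
w2 140 280 [ 0.597 -0.068  0.071] [15 17  8]
w2 360 256 [0.622 0.041 0.001] [118 124 127]
w2 360 258 [0.59  0.018 0.066] [24 17 19]
w2 360 260 [0.59  0.018 0.067] [10 14 17]
w2 360 264 [0.59  0.017 0.071] [ 3 16 15]
w2 360 270 [0.592 0.017 0.071] [24 19 15]
w2 360 280 [0.596 0.017 0.072] [21 18 23]
tip proj (np.float64(318.14040002695833), np.float64(141.20943093165934)) (np.float64(322.98976291176984), np.float64(144.87332594273073))
w3 140 256 [ 0.565 -0.092  0.005] [104 107 121]
w3 140 258 [ 0.54  -0.075  0.055] [16  2 14]
w3 140 260 [ 0.54  -0.074  0.057] [ 9 10  3]
w3 140 264 [ 0.542 -0.074  0.057] [26 20 19]
w3 140 270 [ 0.543 -0.074  0.059] [13  2 14]
w3 140 280 [ 0.547 -0.074  0.06 ] [12 17 11]
w3 360 256 [0.566 0.031 0.003] [116 118 131]
w3 360 258 [0.541 0.013 0.055] [34 39 34]
w3 360 260 [0.54  0.012 0.057] [17 17 21]
w3 360 264 [0.54  0.012 0.06 ] [4 0 0]
w3 360 270 [0.543 0.012 0.06 ] [ 9  5 15]
w3 360 280 [0.547 0.012 0.06 ] [ 9  9 16]
tip proj (np.float64(325.9724540541952), np.float64(232.41832972839222)) (np.float64(331.2522147538199), np.float64(242.1993872318068))
```

```bash
python3 -m pendant '[[[0,0,-0.04,0,0,0,-1],[0,0,-0.03,0,0,0,0],[0,0.026,0,0,0,0,0],[0,0.026,0,0,0,0,0],[0,0,0,0,0,0,0],[0,0,0,0,0,0,0]]]'; python3 - <<'E'
from h import *
st(); p,d,c=shot('wrist','w4'); W=cloud(d,c)
for u in range(150,360,15):
  col=[v for v in range(200,384) if W[v,u,2]>0.04]
  if col: v=col[0]; print(u,v,np.round(W[v,u],3),np.round(W[v+3,u],3))
E
```

```text
time_s: 4.5
eef_pos: [0.6061, -0.0303, 0.0955]
eef_rot: [-0.0, 0.707, 0.707, -0.0]
wrist_force: [-1.1, 0.3, -0.3]
opening: 0.5
t 4.5 pos [ 0.6061 -0.0303  0.0955] x [0. 1. 0.] z [-0.001  0.    -1.   ] F [-1.1  0.3 -0.3] open 0.5 q [-0.25  0.39  1.62 -0.    1.14 -1.82]
150 289 [ 0.593 -0.064  0.148] [ 0.593 -0.064  0.15 ]
165 262 [ 0.598 -0.066  0.12 ] [ 0.597 -0.065  0.123]
180 256 [ 0.597 -0.061  0.115] [ 0.594 -0.059  0.125]
195 245 [ 0.594 -0.055  0.112] [ 0.594 -0.054  0.115]
210 344 [ 0.706 -0.06   0.04 ] [ 0.707 -0.06   0.042]
225 344 [ 0.706 -0.049  0.041] [ 0.706 -0.049  0.044]
240 345 [ 0.706 -0.038  0.042] [ 0.706 -0.038  0.044]
255 343 [ 0.705 -0.027  0.04 ] [ 0.706 -0.027  0.043]
270 344 [ 0.707 -0.016  0.04 ] [ 0.706 -0.016  0.044]
285 363 [ 0.595 -0.022  0.178] [ 0.595 -0.022  0.179]
300 245 [ 0.593 -0.009  0.113] [ 0.594 -0.01   0.115]
315 247 [ 0.594 -0.003  0.114] [ 0.594 -0.004  0.117]
330 259 [0.598 0.003 0.118] [0.598 0.002 0.12 ]
345 285 [0.597 0.003 0.139] [0.593 0.001 0.148]
```

View pics/w4.png

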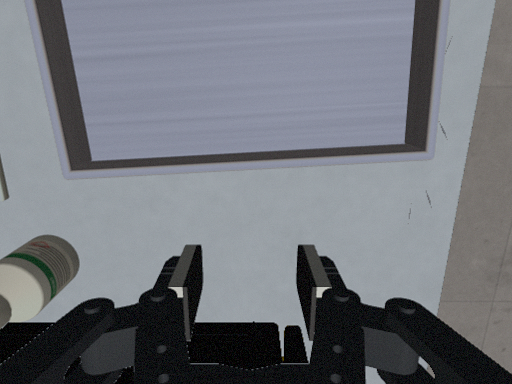

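```bash
python3 -m pendant '[[[0,0,0,0,0,0,1],[0,0,0,0,0,0,1],[0,0,0,0,0,0,1],[0,0,0,0,0,0,1],[0,0,0,0,0,0,1]]]'; python3 - <<'E'
from h import *
st(); p,d,c=shot('wrist','w5'); W=cloud(d,c)
for u in range(210,300,8):
  col=[v for v in range(200,384) if W[v,u,2]>0.05 and W[v,u,0]<.65]
  if col: v=col[0]; print(u,v,np.round(W[v,u],3),np.round(W[v+3,u],3))
p,d,c=shot('side','s5'); W=cloud(d,c); m=(abs(W[...,0]-.606)<.03)&(abs(W[...,1]+.03)<.03)&(W[...,2]>.03)
v,u=np.where(m); i=np.argsort(-v)[:10]; print([ (u[k],v[k],np.round(W[v[k],u[k]],3).tolist()) for k in i])
cv2.imwrite('pics/s5z.png',cv2.resize(cv2.imread('pics/s5.png')[120:280,150:330],None,fx=4,fy=3.5))
E
```

```text
time_s: 5.05
eef_pos: [0.6061, -0.0303, 0.096]
eef_rot: [0.0, 0.707, 0.707, 0.0]
wrist_force: [0.4, 0.1, 0.7]
opening: 0.005
t 5.05 pos [ 0.6061 -0.0303  0.096 ] x [ 0.001  1.    -0.   ] z [ 0. -0. -1.] F [0.4 0.1 0.7] open 0.005 q [-0.25  0.39  1.62 -0.    1.14 -1.82]
210 288 [ 0.592 -0.044  0.149] [ 0.593 -0.044  0.15 ]
218 258 [ 0.597 -0.045  0.118] [ 0.597 -0.044  0.121]
226 254 [ 0.598 -0.041  0.114] [ 0.597 -0.041  0.117]
234 247 [ 0.593 -0.038  0.116] [ 0.593 -0.038  0.118]
242 243 [ 0.593 -0.034  0.112] [ 0.593 -0.034  0.115]
250 243 [ 0.594 -0.031  0.11 ] [ 0.593 -0.031  0.115]
258 243 [ 0.594 -0.028  0.111] [ 0.594 -0.028  0.113]
266 254 [ 0.597 -0.024  0.114] [ 0.597 -0.024  0.117]
274 254 [ 0.598 -0.021  0.113] [ 0.597 -0.021  0.117]
282 260 [ 0.598 -0.018  0.119] [ 0.598 -0.018  0.122]
290 289 [ 0.592 -0.018  0.15 ] [ 0.593 -0.018  0.151]
298 300 [ 0.598 -0.015  0.147] [ 0.598 -0.015  0.149]
[(np.int64(233), np.int64(283), [0.576, -0.0, 0.038]), (np.int64(233), np.int64(282), [0.576, -0.004, 0.036]), (np.int64(233), np.int64(281), [0.576, -0.004, 0.039]), (np.int64(232), np.int64(278), [0.577, -0.016, 0.035]), (np.int64(232), np.int64(277), [0.577, -0.017, 0.037]), (np.int64(232), np.int64(276), [0.577, -0.02, 0.036]), (np.int64(232), np.int64(275), [0.577, -0.023, 0.036]), (np.int64(232), np.int64(274), [0.576, -0.024, 0.038]), (np.int64(232), np.int64(273), [0.576, -0.028, 0.037]), (np.int64(231), np.int64(273), [0.578, -0.028, 0.037])]
```

View pics/s5z.png

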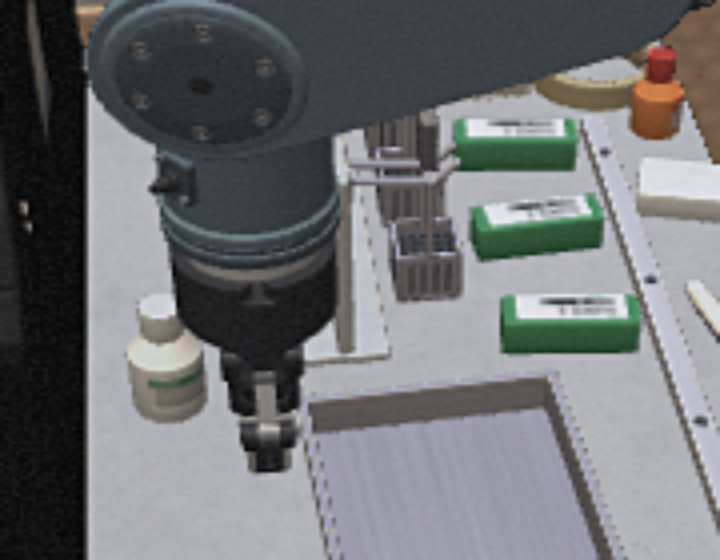

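View pics/w5.png

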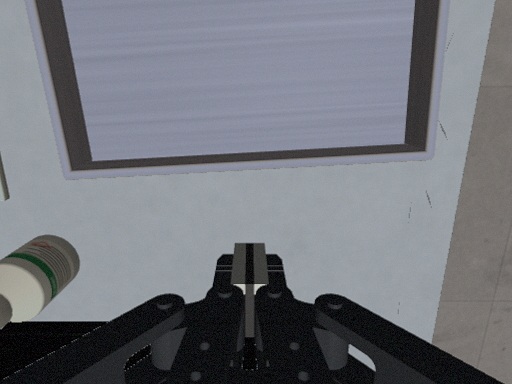

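```bash
python3 - <<'E'
from h import *
p,d,c=load('side0' if 0 else 's5'); W=cloud(d,c)
for v in range(246,258): print(v,np.round(W[v,217],3),p[v,217])
for z in (.07,.08,.11): print(z,proj(c,[.606,-.03,z]))
E
```

```text
246 [0.605 0.031 0.192] [43 40 40]
247 [0.605 0.019 0.176] [32 32 34]
248 [ 0.605 -0.015  0.134] [35 34 35]
249 [ 0.605 -0.015  0.131] [32 33 33]
250 [ 0.605 -0.016  0.128] [47 45 49]
251 [ 0.605 -0.013  0.128] [40 43 44]
252 [ 0.605 -0.017  0.12 ] [48 47 50]
253 [ 0.605 -0.017  0.118] [52 51 55]
254 [ 0.605 -0.018  0.114] [6 5 4]
255 [ 0.604 -0.114 -0.002] [187 188 193]
256 [ 0.604 -0.11   0.   ] [186 189 193]
257 [ 0.604 -0.107  0.   ] [176 178 185]
0.07 (np.float64(217.26139677073363), np.float64(263.3025997231191))
0.08 (np.float64(217.05627455914603), np.float64(260.192187942405))
0.11 (np.float64(216.4240836506493), np.float64(250.60583435236768))
```

```bash
python3 -m pendant '[[[0,0,0.03,0,0,0,1],[0,0,0.03,0,0,0,1],[0,0,0.005,0,0,0,1],[0,0,0,0,0,0,1]]]'; python3 - <<'E'
from h import *
st(); p,d,c=shot('wrist','w6'); W=cloud(d,c)
for u in range(234,266,4):
  col=[v for v in range(200,384) if W[v,u,2]>0.02 and W[v,u,0]<.65]
  if col: v=col[0]; print(u,v,np.round(W[v,u],3),np.round(W[v+3,u],3))
p,d,c=shot('side','s6')
cv2.imwrite('pics/s6z.png',cv2.resize(cv2.imread('pics/s6.png')[180:300,170:320],None,fx=5,fy=5))
E
```

```text
time_s: 5.55
eef_pos: [0.6053, -0.0301, 0.0299]
eef_rot: [-0.001, 0.707, 0.707, -0.001]
wrist_force: [0.6, -0.1, 0.8]
opening: -0.001
t 5.55 pos [ 0.6053 -0.0301  0.0299] x [0.001 1.    0.001] z [-0.003  0.001 -1.   ] F [ 0.6 -0.1  0.8] open -0.001 q [-0.25  0.48  1.64 -0.    1.02 -1.82]
234 200 [ 0.575 -0.038  0.039] [ 0.577 -0.038  0.038]
238 200 [ 0.575 -0.036  0.037] [ 0.577 -0.036  0.038]
242 200 [ 0.575 -0.034  0.038] [ 0.576 -0.034  0.039]
246 200 [ 0.575 -0.032  0.039] [ 0.577 -0.033  0.037]
250 200 [ 0.575 -0.031  0.039] [ 0.577 -0.031  0.038]
254 200 [ 0.575 -0.029  0.038] [ 0.577 -0.029  0.038]
258 200 [ 0.575 -0.027  0.038] [ 0.577 -0.027  0.036]
262 200 [ 0.575 -0.025  0.039] [ 0.577 -0.025  0.037]
```

View pics/s6z.png

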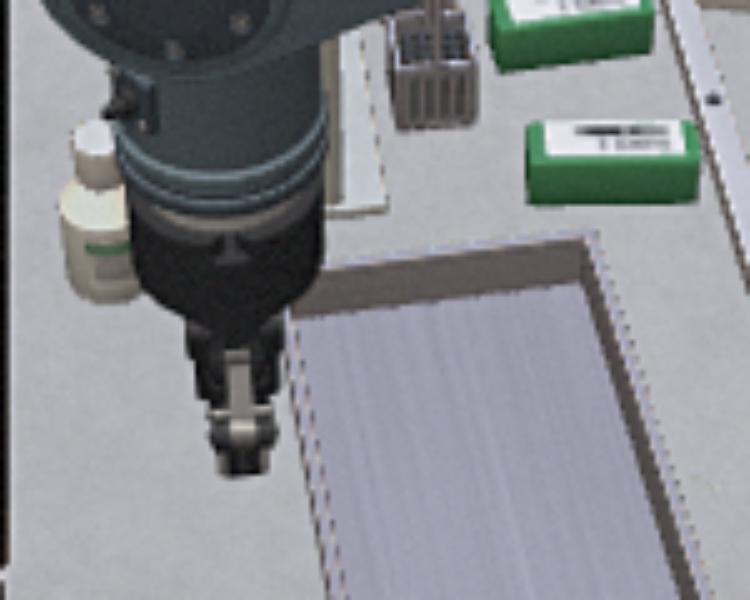

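View pics/w6.png

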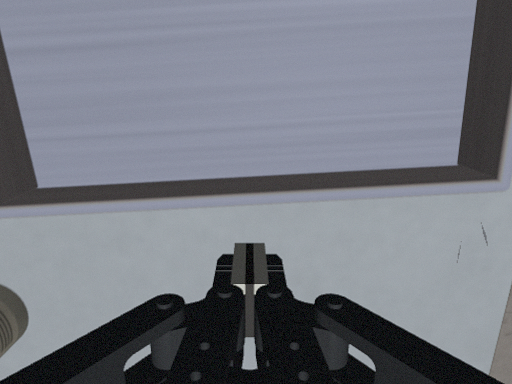

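```bash
python3 -m pendant '[[[0,0,0.008,0,0,0,1],[0,0,0,0,0,0,1]]]';python3 -m pendant '[[[0,0,0.008,0,0,0,1],[0,0,0,0,0,0,1]]]'; 
```

```text
time_s: 5.85
eef_pos: [0.6064, -0.0304, 0.0231]
eef_rot: [0.0, 0.707, 0.707, 0.0]
wrist_force: [-0.0, 0.1, -1.0]
opening: 0.0
time_s: 6.05
eef_pos: [0.6055, -0.0302, 0.0139]
eef_rot: [-0.001, 0.707, 0.707, -0.0]
wrist_force: [0.2, -0.4, 0.2]
opening: 0.001
```

```bash
python3 -m pendant '[[[0,0,0.008,0,0,0,1],[0,0,0,0,0,0,1]]]';python3 -m pendant '[[[0,0,0.008,0,0,0,1],[0,0,0,0,0,0,1]]]'; python3 - <<'E'
from h import *
st(); p,d,c=shot('wrist','w7'); W=cloud(d,c)
for u in range(234,266,6):
  for v in (240,243,244,246,250): print(u,v,np.round(W[v,u],3))
E
```

```text
time_s: 6.25
eef_pos: [0.6053, -0.0301, 0.0056]
eef_rot: [-0.001, 0.707, 0.707, -0.001]
wrist_force: [-0.5, -0.0, 0.2]
opening: 0.002
time_s: 6.45
eef_pos: [0.6053, -0.0302, -0.0024]
eef_rot: [-0.001, 0.707, 0.707, -0.001]
wrist_force: [-1.3, 1.1, -0.2]
opening: -0.0
t 6.45 pos [ 0.6053 -0.0302 -0.0024] x [0.001 1.    0.   ] z [-0.002  0.    -1.   ] F [-1.3  1.1 -0.2] open -0.0 q [-0.25  0.53  1.65 -0.    0.96 -1.82]
234 240 [ 0.597 -0.038  0.001]
234 243 [ 0.598 -0.038  0.   ]
234 244 [ 0.599 -0.038  0.   ]
234 246 [ 0.6   -0.038  0.   ]
234 250 [ 0.593 -0.038  0.02 ]
240 240 [ 0.597 -0.036  0.   ]
240 243 [ 0.593 -0.035  0.012]
240 244 [ 0.593 -0.035  0.014]
240 246 [ 0.592 -0.035  0.016]
240 250 [ 0.593 -0.035  0.02 ]
246 240 [ 0.597 -0.033  0.   ]
246 243 [ 0.593 -0.033  0.012]
246 244 [ 0.593 -0.033  0.013]
246 246 [ 0.592 -0.033  0.017]
246 250 [ 0.593 -0.033  0.02 ]
252 240 [ 0.597 -0.03   0.001]
252 243 [ 0.593 -0.03   0.013]
252 244 [ 0.593 -0.03   0.014]
252 246 [ 0.593 -0.03   0.016]
252 250 [ 0.593 -0.03   0.019]
258 240 [ 0.597 -0.027  0.001]
258 243 [ 0.592 -0.027  0.014]
258 244 [ 0.593 -0.027  0.013]
258 246 [ 0.593 -0.027  0.015]
258 250 [ 0.593 -0.027  0.02 ]
264 240 [ 0.597 -0.024 -0.   ]
264 243 [ 0.593 -0.025  0.013]
264 244 [ 0.593 -0.025  0.014]
264 246 [ 0.593 -0.025  0.015]
264 250 [ 0.593 -0.025  0.02 ]
```

View pics/w7.png

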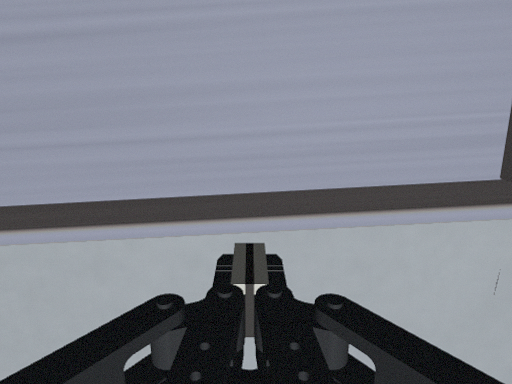

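```bash
python3 -m pendant '[[[0,0,0,0,0,0,0],[0,-0.008,0,0,0,0,0],[0,-0.008,0,0,0,0,0],[0,-0.008,0,0,0,0,0],[0,-0.008,0,0,0,0,0],[0,-0.008,0,0,0,0,0],[0,-0.008,0,0,0,0,0],[0,-0.008,0,0,0,0,0],[0,-0.008,0,0,0,0,0]]]'; python3 - <<'E'
from h import *
st(); p,d,c=shot('wrist','w8'); W=cloud(d,c); st()
shot('top','t8')
E
```

```text
time_s: 7.4
eef_pos: [0.5418, -0.0303, -0.0009]
eef_rot: [0.0, 0.707, 0.707, 0.0]
wrist_force: [3.9, -0.3, -0.6]
opening: 0.502
t 7.4 pos [ 0.5418 -0.0303 -0.0009] x [ 0.001  1.    -0.   ] z [ 0.001 -0.    -1.   ] F [ 3.9 -0.3 -0.6] open 0.502 q [-0.27  0.42  1.82  0.    0.9  -1.84]
t 7.45 pos [ 0.5405 -0.0301 -0.0011] x [0.001 1.    0.   ] z [-0.001  0.    -1.   ] F [-0.9  0.4  0.8] open 0.501 q [-0.27  0.42  1.82 -0.    0.9  -1.84]
```

View pics/w8.png

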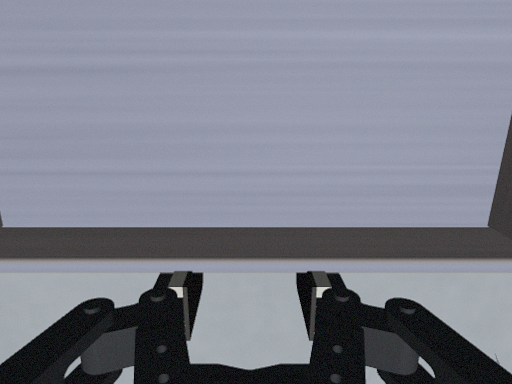

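View pics/t8.png

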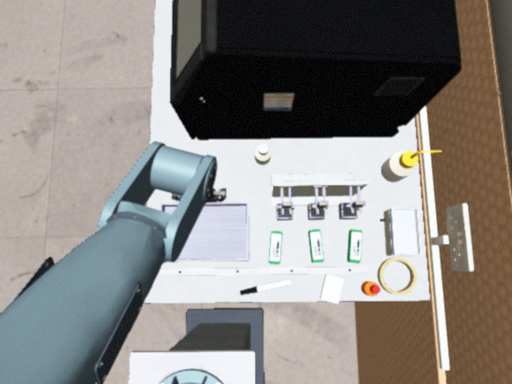

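The tray is now square to the fingers and slid along. Continuing until the force rises.

```bash
python3 -m pendant '[[[0,-0.004,0,0,0,0,0],[0,-0.004,0,0,0,0,0],[0,-0.004,0,0,0,0,0],[0,-0.004,0,0,0,0,0]]]'; python3 -m pendant '[[[0,-0.003,0,0,0,0,0]]]'; python3 -m pendant '[[[0,-0.003,0,0,0,0,0]]]'
```

```text
time_s: 7.9
eef_pos: [0.5263, -0.0304, -0.001]
eef_rot: [0.0, 0.707, 0.707, 0.0]
wrist_force: [3.1, 0.0, 0.7]
opening: 0.5
time_s: 8.0
eef_pos: [0.5232, -0.0303, -0.001]
eef_rot: [0.0, 0.707, 0.707, 0.0]
wrist_force: [3.0, -0.9, -1.0]
opening: 0.499
time_s: 8.1
eef_pos: [0.5205, -0.0303, -0.0009]
eef_rot: [0.0, 0.707, 0.707, 0.0]
wrist_force: [15.3, 5.3, -3.0]
opening: 0.499
```

```bash
python3 -m pendant '[[[0,-0.002,0,0,0,0,0],[0,0,0,0,0,0,0]]]'; python3 - <<'E'
from h import *
st(); shot('wrist','w9'); shot('side','s9')
cv2.imwrite('pics/s9z.png',cv2.resize(cv2.imread('pics/s9.png')[200:330,210:370],None,fx=4.8,fy=4.6))
E
```

```text
time_s: 8.3
eef_pos: [0.5206, -0.0303, -0.0002]
eef_rot: [0.002, 0.708, 0.707, 0.002]
wrist_force: [9.3, 1.4, -2.4]
opening: 0.504
t 8.3 pos [ 5.206e-01 -3.030e-02 -2.000e-04] x [ 0.001  1.    -0.   ] z [ 0.005 -0.    -1.   ] F [ 9.3  1.4 -2.4] open 0.504 q [-0.29  0.38  1.88  0.    0.88 -1.86]
```

View pics/s9z.png

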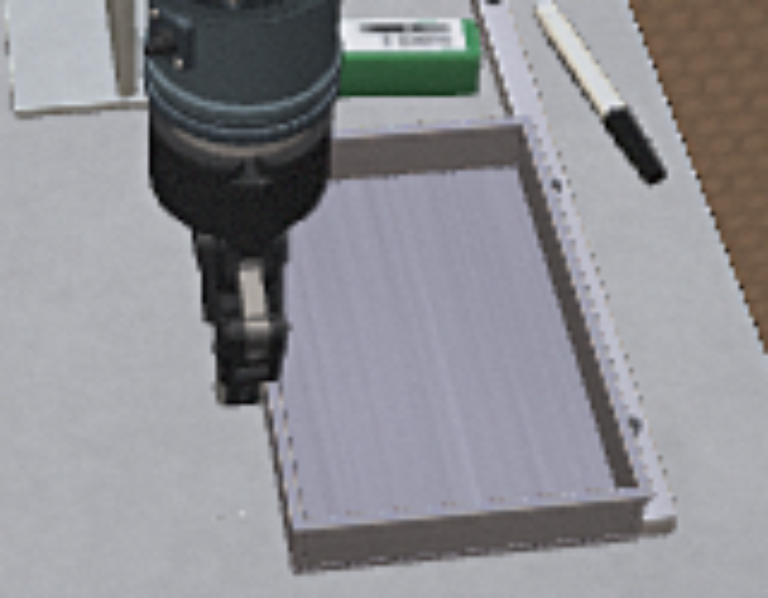

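```bash
python3 -m pendant '[[[0,0.01,0,0,0,0,0],[0,0.012,0,0,0,0,0],[0,0,-0.04,0,0,0,0],[0,0,-0.04,0,0,0,0],[0,0,-0.04,0,0,0,-1],[0,0,-0.04,0,0,0,-1],[0,0,-0.04,0,0,0,-1],[0,0,0,0,0,0,-1]]]'; python3 - <<'E'
from h import *
st(); shot('wrist','w10'); shot('top','t10')
E
```

```text
time_s: 9.2
eef_pos: [0.5431, -0.0311, 0.2049]
eef_rot: [0.004, 0.707, 0.707, 0.002]
wrist_force: [0.1, -0.4, -0.6]
opening: 0.999
t 9.2 pos [ 0.5431 -0.0311  0.2049] x [ 0.001  1.    -0.003] z [ 0.008 -0.003 -1.   ] F [ 0.1 -0.4 -0.6] open 0.999 q [-0.28  0.12  1.71 -0.    1.3  -1.85]
```

View pics/w10.png

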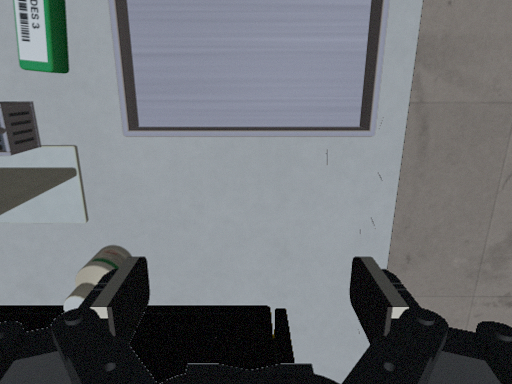

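View pics/t10.png

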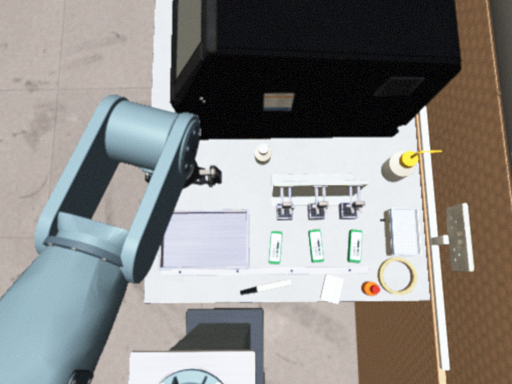

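```bash
cat >> h.py <<'E'
def mailers(p,d,c,pr=True):
    W=cloud(d,c); z=W[...,2]; h=cv2.cvtColor(p,cv2.COLOR_RGB2HSV); out=[]
    m=(z>0.026)&(z<0.05)&(W[...,0]>.33)&(W[...,0]<.49)&(W[...,1]<-.15)&(W[...,1]>-.475)
    k,l,s,_=cv2.connectedComponentsWithStats(m.astype('uint8'))
    for i in range(1,k):
        if s[i,4]<150: continue
        cn=max(cv2.findContours((l==i).astype('uint8'),0,1)[0],key=len).reshape(-1,2)
        P=np.array([ray(c,u,v,.034)[:2] for u,v in cn],'f4')*1000
        (ct,sz,a)=cv2.minAreaRect(P); b=cv2.boxPoints((ct,sz,a)); e=b[1]-b[0]; f=b[2]-b[1]; L=e if np.linalg.norm(e)>np.linalg.norm(f) else f
        ang=np.degrees(np.arctan2(L[1],L[0])); ang=(ang+90)%180-90
        out.append((ct[0]/1000,ct[1]/1000,ang))
        if pr: print('mailer',np.round(ct,1),'size',np.round(sz,1),'ang',round(ang,1),'zmed',round(np.median(z[l==i]),3))
    return out
E
python3 - <<'E'
from h import *
p,d,c=load('t10'); mailers(p,d,c); W=cloud(d,c)
p,d,c=load('w10'); 
for q in ((125,136),(375,135)): print(np.round(ray(c,*q,.036),4))
E
```

```text
mailer [ 413.  -323.5] size [84.4 30.5] ang 4.1 zmed 0.034
mailer [ 411.5 -423.8] size [31.1 84.6] ang -6.5 zmed 0.034
mailer [ 410.  -218.7] size [29.9 84.5] ang -5.6 zmed 0.034
[ 0.5088 -0.1476  0.036 ]
[0.5082 0.0839 0.036 ]
```

```bash
python3 -m pendant '[[[-0.0376,-0.027,0,0,0,0,-1],[-0.0376,-0.027,0,0,0,0,-1],[-0.0376,-0.027,0,0,0,0,-1],[-0.0376,-0.027,0,0,0,0,-1],[-0.0376,-0.027,0,0,0,0,-1],[0,0,0,0,0,0.098,-1],[0,0,0,0,0,0,-1],[0,0,0,0,0,0,-1]]]'; python3 - <<'E'
from h import *
st(); p,d,c=shot('wrist','w11'); mailers(p,d,c)
E
```

```text
time_s: 10.1
eef_pos: [0.4043, -0.2173, 0.1974]
eef_rot: [-0.002, 0.74, 0.672, -0.0]
wrist_force: [-0.0, 0.3, 0.0]
opening: 1.002
t 10.1 pos [ 0.4043 -0.2173  0.1974] x [0.097 0.995 0.002] z [-0.002  0.002 -1.   ] F [-0.   0.3  0. ] open 1.002 q [-0.75 -0.06  1.91  0.    1.29 -2.23]
mailer [ 408.4 -217.8] size [29.6 84.7] ang -5.7 zmed 0.034
mailer [ 411.4 -321.5] size [84.5 31.4] ang 4.5 zmed 0.034
mailer [ 409.7 -420.6] size [33.4 85. ] ang -6.3 zmed 0.034
```

View pics/w11.png

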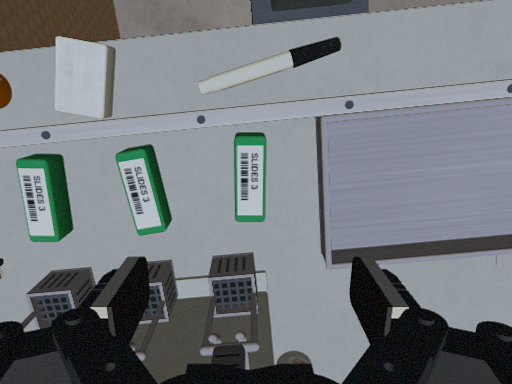

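```bash
python3 -m pendant '[[[0,0.003,0.045,0,0,0,-0.4],[0,0,0.045,0,0,0,-0.4],[0,0,0.04,0,0,0,-0.4],[0,0,0.04,0,0,0,-0.4],[0,0,0.02,0,0,0,-0.4],[0,0,0.012,0,0,0,-0.4],[0,0,0,0,0,0,-0.4],[0,0,0,0,0,0,-0.4]]]'; python3 - <<'E'
from h import *
st(); p,d,c=shot('wrist','w12')
E
```

```text
time_s: 10.95
eef_pos: [0.4088, -0.2185, -0.0025]
eef_rot: [0.0, 0.741, 0.672, 0.0]
wrist_force: [-0.1, -0.2, 0.5]
opening: 0.7
t 10.95 pos [ 0.4088 -0.2185 -0.0025] x [ 0.097  0.995 -0.   ] z [ 0.001 -0.001 -1.   ] F [-0.1 -0.2  0.5] open 0.7 q [-0.75  0.28  2.02 -0.    0.84 -2.22]
```

View pics/w12.png

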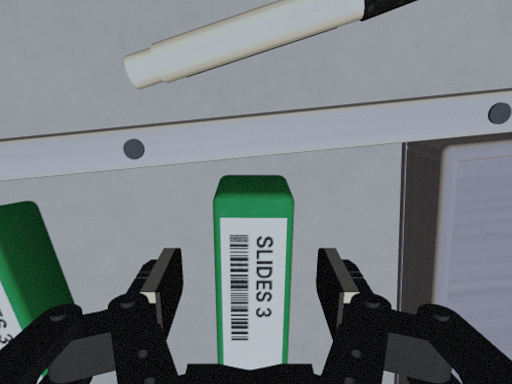

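```bash
python3 -m pendant '[[[0,0,0.004,0,0,0,-0.4],[0,0,0,0,0,0,1],[0,0,0,0,0,0,1],[0,0,0,0,0,0,1],[0,0,0,0,0,0,1],[0,0,0,0,0,0,1],[0,0,-0.02,0,0,0,1],[0,0,-0.04,0,0,0,1],[0,0,-0.04,0,0,0,1],[0,0,0,0,0,0,1]]]'; python3 - <<'E'
from h import *
st(); p,d,c=shot('wrist','w13')
W=cloud(d,c);print(np.round(W[300,250],3),np.round(W[240,250],3))
E
```

```text
time_s: 12.0
eef_pos: [0.4111, -0.2212, 0.098]
eef_rot: [0.005, 0.741, 0.671, 0.0]
wrist_force: [0.3, -1.3, -0.3]
opening: 0.339
t 12.0 pos [ 0.4111 -0.2212  0.098 ] x [ 0.098  0.995 -0.006] z [ 0.007 -0.007 -1.   ] F [ 0.3 -1.3 -0.3] open 0.339 q [-0.75  0.09  1.98 -0.    1.06 -2.22]
[ 0.409 -0.222  0.14 ] [ 0.385 -0.219  0.139]
```

View pics/w13.png

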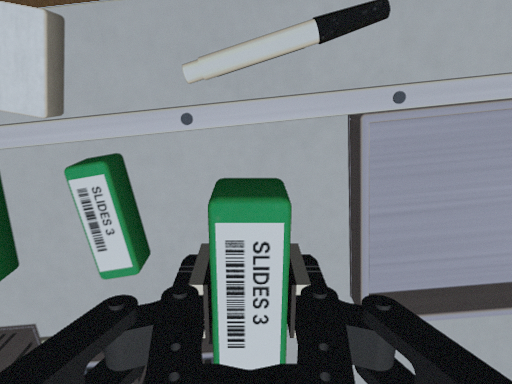

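```bash
python3 - <<'E'
from h import *
p,d,c=load('w13'); W=cloud(d,c)
for v in range(176,236,4): print(v,np.round(W[v,250],3),p[v,250])
E
```

```text
176 [ 0.397 -0.221  0.001] [161 166 171]
180 [ 0.37  -0.218  0.113] [16 52 26]
184 [ 0.37  -0.218  0.12 ] [ 3 53 25]
188 [ 0.37  -0.218  0.125] [15 63 28]
192 [ 0.37  -0.218  0.131] [23 60 31]
196 [ 0.37  -0.218  0.134] [18 71 34]
200 [ 0.371 -0.218  0.137] [ 27 110  60]
204 [ 0.372 -0.218  0.138] [ 38 131  84]
208 [ 0.373 -0.218  0.138] [ 29 131  81]
212 [ 0.375 -0.218  0.138] [ 37 133  82]
216 [ 0.376 -0.218  0.139] [ 41 134  85]
220 [ 0.377 -0.219  0.139] [ 34 132  86]
224 [ 0.379 -0.219  0.139] [187 195 202]
228 [ 0.381 -0.219  0.139] [185 193 199]
232 [ 0.382 -0.219  0.14 ] [187 196 202]
```

```bash
python3 -m pendant '[[[0,0,0,0,0,-0.098,1],[0.042,0,0,0,0,0,1],[0.042,0,0,0,0,0,1],[0.04,-0.002,0,0,0,0,1],[0,0,0,0,0,0,1],[0,0,0,0,0,0,1]]]'; python3 - <<'E'
from h import *
st(); p,d,c=shot('wrist','w14')
E
```

```text
time_s: 12.65
eef_pos: [0.4053, -0.0934, 0.0918]
eef_rot: [-0.001, 0.707, 0.708, -0.0]
wrist_force: [-0.2, 0.4, -0.4]
opening: 0.334
t 12.65 pos [ 0.4053 -0.0934  0.0918] x [-0.001  1.     0.001] z [-0.002  0.001 -1.   ] F [-0.2  0.4 -0.4] open 0.334 q [-0.51 -0.01  2.1  -0.    1.05 -2.09]
```

View pics/w14.png

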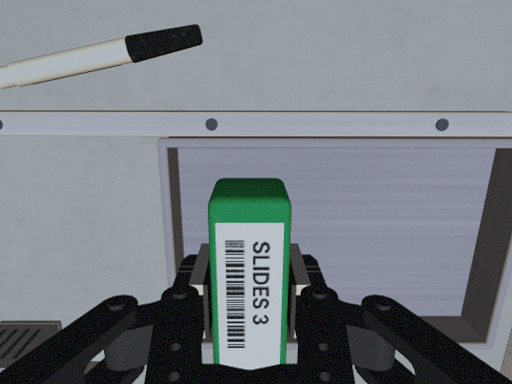

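```bash
python3 -m pendant '[[[-0.003,0.004,0.02,0,0,0,1],[0,0,0.025,0,0,0,1],[0,0,0.025,0,0,0,1],[0,0,0.015,0,0,0,1],[0,0,0,0,0,0,1],[0,0,0,0,0,0,1]]]'
```

```text
time_s: 13.3
eef_pos: [0.4101, -0.0983, 0.0078]
eef_rot: [-0.0, 0.708, 0.706, -0.0]
wrist_force: [0.6, -0.3, -0.4]
opening: 0.34
```

```bash
python3 -m pendant '[[[0,0,0.006,0,0,0,1],[0,0,0.004,0,0,0,1],[0,0,0,0,0,0,1],[0,0,0,0,0,0,0.1],[0,0,0,0,0,0,0.1],[0,0,-0.02,0,0,0,0.1],[0,0,-0.04,0,0,0,0.1],[0,0,-0.05,0,0,0,0],[0,0,-0.05,0,0,0,0],[0,0,-0.03,0,0,0,-1]]]'; python3 - <<'E'
from h import *
st(); p,d,c=shot('wrist','w15')
E
```

```text
time_s: 14.3
eef_pos: [0.4115, -0.0981, 0.1922]
eef_rot: [0.003, 0.707, 0.707, 0.001]
wrist_force: [1.2, -0.7, 0.5]
opening: 0.657
t 14.3 pos [ 0.4115 -0.0981  0.1922] x [ 0.     1.    -0.003] z [ 0.005 -0.003 -1.   ] F [ 1.2 -0.7  0.5] open 0.657 q [-0.52 -0.15  2.    0.    1.28 -2.09]
```

View pics/w15.png

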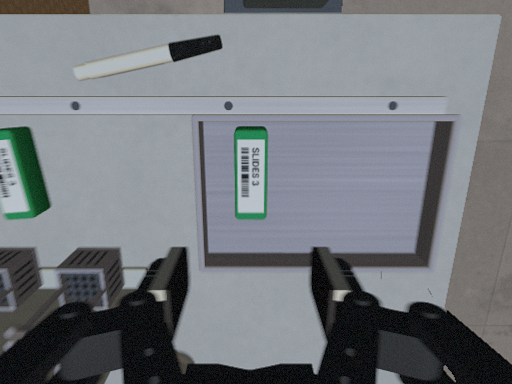

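```bash
python3 -m pendant '[[[-0.0375,0,0,0,0,0,-0.4],[-0.0375,0,0,0,0,0,-0.4],[-0.0375,0,0,0,0,0,-0.4],[-0.0375,0,0,0,0,0,-0.4],[-0.0375,0,0,0,0,0,-0.4],[-0.0375,0,0,0,0,0,-0.4],[0,0,0,0,0,-0.075,-0.4],[0,0,0,0,0,0,-0.4],[0,0,0,0,0,0,-0.4]]]'; python3 - <<'E'
from h import *
st(); p,d,c=shot('wrist','w16'); mailers(p,d,c)
E
```

```text
time_s: 15.25
eef_pos: [0.4098, -0.3219, 0.1875]
eef_rot: [-0.0, 0.681, 0.732, 0.0]
wrist_force: [0.5, 0.3, -0.0]
opening: 0.702
t 15.25 pos [ 0.4098 -0.3219  0.1875] x [-0.073  0.997  0.001] z [-0.     0.001 -1.   ] F [ 0.5  0.3 -0. ] open 0.702 q [-0.89  0.09  1.77  0.    1.27 -2.54]
mailer [ 409.9 -422.6] size [30.9 84.8] ang -6.4 zmed 0.034
mailer [ 411.7 -323.6] size [84.1 29.6] ang 4.4 zmed 0.034
```

View pics/w16.png

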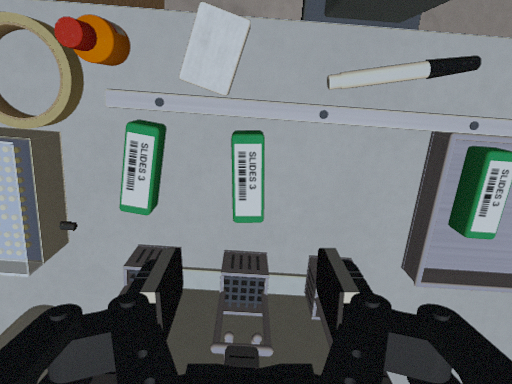

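```bash
python3 -m pendant '[[[-0.001,0.001,0.045,0,0,0,-0.4],[0,0,0.045,0,0,0,-0.4],[0,0,0.04,0,0,0,-0.4],[0,0,0.034,0,0,0,-0.4],[0,0,0.02,0,0,0,-0.4],[0,0,0.008,0,0,0,-0.4],[0,0,0,0,0,0,-0.4],[0,0,0,0,0,0,-0.4]]]'; python3 - <<'E'
from h import *
st()
E
```

```text
time_s: 16.1
eef_pos: [0.4119, -0.3239, -0.0029]
eef_rot: [0.001, 0.68, 0.733, -0.0]
wrist_force: [0.5, -0.4, 0.2]
opening: 0.697
t 16.1 pos [ 0.4119 -0.3239 -0.0029] x [-0.074  0.997 -0.002] z [ 0.001 -0.001 -1.   ] F [ 0.5 -0.4  0.2] open 0.697 q [-0.89  0.39  1.87 -0.    0.88 -2.54]
```

```bash
python3 -m pendant '[[[0,0,0.004,0,0,0,-0.4],[0,0,0,0,0,0,1],[0,0,0,0,0,0,1],[0,0,0,0,0,0,1],[0,0,0,0,0,0,1],[0,0,0,0,0,0,1],[0,0,-0.02,0,0,0,1],[0,0,-0.04,0,0,0,1],[0,0,-0.04,0,0,0,1],[0,0,0,0,0,0,1]]]'; python3 - <<'E'
from h import *
st(); p,d,c=shot('wrist','w17')
W=cloud(d,c)
for v in range(180,240,8): print(v,np.round(W[v,250],3))
E
```

```text
time_s: 17.1
eef_pos: [0.4137, -0.3266, 0.0974]
eef_rot: [0.005, 0.68, 0.733, -0.001]
wrist_force: [0.7, -1.0, 0.2]
opening: 0.339
t 17.1 pos [ 0.4137 -0.3266  0.0974] x [-0.074  0.997 -0.008] z [ 0.006 -0.008 -1.   ] F [ 0.7 -1.   0.2] open 0.339 q [-0.89  0.22  1.84  0.    1.08 -2.54]
180 [ 0.373 -0.33   0.112]
188 [ 0.373 -0.33   0.125]
196 [ 0.373 -0.33   0.134]
204 [ 0.374 -0.33   0.138]
212 [ 0.377 -0.33   0.14 ]
220 [ 0.38  -0.329  0.138]
228 [ 0.383 -0.329  0.139]
236 [ 0.386 -0.329  0.139]
```

```bash
python3 -m pendant '[[[0,0,0,0,0,0.075,1],[0.042,0,0,0,0,0,1],[0.042,0,0,0,0,0,1],[0.042,0,0,0,0,0,1],[0.042,0,0,0,0,0,1],[0.042,0,0,0,0,0,1],[0.042,0,0,0,0,0,1],[0.042,-0.004,0,0,0,0,1],[0,0,0,0,0,0,1],[0,0,0,0,0,0,1]]]'; python3 - <<'E'
from h import *
st(); p,d,c=shot('wrist','w18'); 
E
```

```text
time_s: 18.15
eef_pos: [0.4063, -0.0283, 0.0908]
eef_rot: [-0.001, 0.706, 0.708, -0.001]
wrist_force: [0.4, -0.5, -0.8]
opening: 0.338
t 18.15 pos [ 0.4063 -0.0283  0.0908] x [-0.002  1.     0.   ] z [-0.002  0.    -1.   ] F [ 0.4 -0.5 -0.8] open 0.338 q [-0.36 -0.03  2.12 -0.    1.05 -1.94]
```

View pics/w18.png

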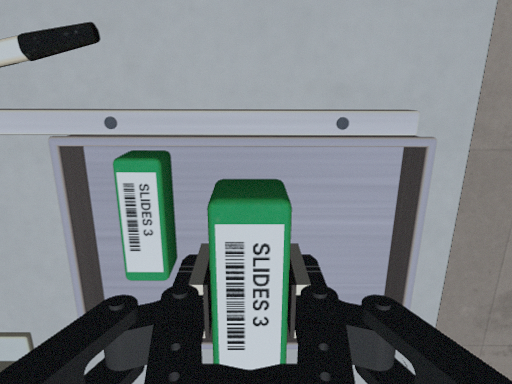

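```bash
python3 -m pendant '[[[-0.003,0.001,0.02,0,0,0,1],[0,0,0.025,0,0,0,1],[0,0,0.025,0,0,0,1],[0,0,0.015,0,0,0,1],[0,0,0,0,0,0,1],[0,0,0,0,0,0,1]]]'
```

```text
time_s: 18.8
eef_pos: [0.4082, -0.0334, 0.0068]
eef_rot: [-0.0, 0.708, 0.706, -0.0]
wrist_force: [0.7, 0.1, 0.7]
opening: 0.347
```

```bash
python3 -m pendant '[[[0,0,0.006,0,0,0,1],[0,0,0.003,0,0,0,1],[0,0,0,0,0,0,1],[0,0,0,0,0,0,0.1],[0,0,0,0,0,0,0.1],[0,0,-0.02,0,0,0,0.1],[0,0,-0.04,0,0,0,0.1],[0,0,-0.05,0,0,0,0],[0,0,-0.05,0,0,0,0],[0,0,-0.03,0,0,0,0]]]'; python3 -m pendant '[[[-0.042,0,0,0,0,0,-0.4],[-0.042,0,0,0,0,0,-0.4],[-0.042,0,0,0,0,0,-0.4],[-0.042,0,0,0,0,0,-0.4],[-0.042,0,0,0,0,0,-0.4],[-0.042,0,0,0,0,0,-0.4],[-0.042,0,0,0,0,0,-0.4],[-0.042,0,0,0,0,0,-0.4],[-0.042,0,0,0,0,0,-0.4]]]'; python3 -m pendant '[[[0,0,0,0,0,0.112,-0.4],[0,0,0,0,0,0,-0.4]]]';python3 - <<'E'
from h import *
st(); p,d,c=shot('wrist','w19'); mailers(p,d,c)
E
```

```text
time_s: 19.8
eef_pos: [0.4097, -0.0328, 0.1922]
eef_rot: [0.003, 0.707, 0.707, 0.001]
wrist_force: [0.2, 0.2, -0.3]
opening: 0.502
time_s: 20.7
eef_pos: [0.4078, -0.4121, 0.188]
eef_rot: [0.0, 0.707, 0.707, 0.0]
wrist_force: [0.7, -0.7, 0.4]
opening: 0.702
time_s: 20.9
eef_pos: [0.4076, -0.4112, 0.1875]
eef_rot: [-0.0, 0.747, 0.665, 0.0]
wrist_force: [-0.3, 0.4, 0.1]
opening: 0.701
t 20.9 pos [ 0.4076 -0.4112  0.1875] x [0.115 0.993 0.001] z [-0.     0.001 -1.   ] F [-0.3  0.4  0.1] open 0.701 q [-0.99  0.22  1.63  0.    1.29 -2.45]
mailer [ 409.9 -424.4] size [28.8 84.3] ang -6.5 zmed 0.034
```

View pics/w19.png

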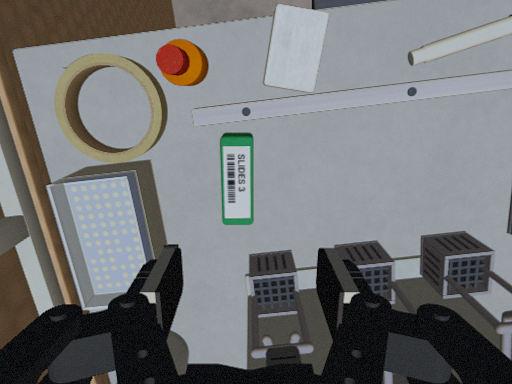

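```bash
python3 -m pendant '[[[-0.013,0.002,0.045,0,0,0,-0.4],[0,0,0.045,0,0,0,-0.4],[0,0,0.04,0,0,0,-0.4],[0,0,0.034,0,0,0,-0.4],[0,0,0.02,0,0,0,-0.4],[0,0,0.008,0,0,0,-0.4],[0,0,0,0,0,0,-0.4],[0,0,0,0,0,0,-0.4]]]'; python3 - <<'E'
from h import *
st(); p,d,c=shot('wrist','w20')
E
```

```text
time_s: 21.75
eef_pos: [0.4093, -0.424, -0.0027]
eef_rot: [0.001, 0.745, 0.667, -0.0]
wrist_force: [-0.2, -0.5, 0.5]
opening: 0.698
t 21.75 pos [ 0.4093 -0.424  -0.0027] x [ 0.111  0.994 -0.002] z [ 0.001 -0.002 -1.   ] F [-0.2 -0.5  0.5] open 0.698 q [-1.    0.5   1.7   0.    0.94 -2.46]
```

View pics/w20.png

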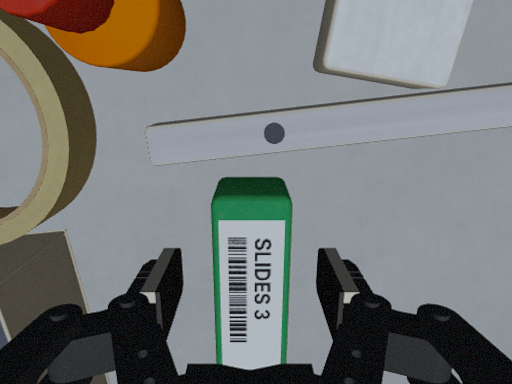

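```bash
python3 -m pendant '[[[0,0,0.004,0,0,0,-0.4],[0,0,0,0,0,0,1],[0,0,0,0,0,0,1],[0,0,0,0,0,0,1],[0,0,0,0,0,0,1],[0,0,0,0,0,0,1],[0,0,-0.02,0,0,0,1],[0,0,-0.04,0,0,0,1],[0,0,-0.04,0,0,0,1],[0,0,0,0,0,0,1]]]'; python3 -m pendant '[[[0,0,0,0,0,-0.112,1],[0.045,0,0,0,0,0,1],[0.045,0,0,0,0,0,1],[0.045,0,0,0,0,0,1],[0.045,0,0,0,0,0,1],[0.045,0,0,0,0,0,1],[0.045,0,0,0,0,0,1],[0.045,0,0,0,0,0,1],[0.045,0,0,0,0,0,1],[0.045,0,0,0,0,0,1]]]'; python3 -m pendant '[[[0.045,0,0,0,0,0,1],[0,0,0,0,0,0,1],[0,0,0,0,0,0,1]]]'; python3 - <<'E'
from h import *
st(); p,d,c=shot('wrist','w21')
W=cloud(d,c)
for v in range(180,240,8): print(v,np.round(W[v,250],3))
E
```

```text
time_s: 22.8
eef_pos: [0.4108, -0.427, 0.0978]
eef_rot: [0.005, 0.746, 0.666, -0.001]
wrist_force: [0.3, -1.6, -0.3]
opening: 0.341
time_s: 23.8
eef_pos: [0.408, -0.0167, 0.0914]
eef_rot: [-0.0, 0.708, 0.707, -0.0]
wrist_force: [0.8, 0.2, -0.8]
opening: 0.341
time_s: 24.1
eef_pos: [0.4082, 0.0276, 0.0913]
eef_rot: [-0.0, 0.706, 0.708, -0.0]
wrist_force: [0.3, -0.8, 0.1]
opening: 0.345
t 24.1 pos [0.4082 0.0276 0.0913] x [-0.003  1.    -0.   ] z [-0.001 -0.    -1.   ] F [ 0.3 -0.8  0.1] open 0.345 q [-0.22 -0.03  2.12 -0.    1.05 -1.8 ]
180 [0.394 0.027 0.004]
188 [0.369 0.027 0.114]
196 [0.368 0.027 0.126]
204 [0.369 0.027 0.131]
212 [0.372 0.027 0.132]
220 [nan nan nan]
228 [0.377 0.027 0.134]
236 [0.38  0.027 0.133]
```

View pics/w21.png

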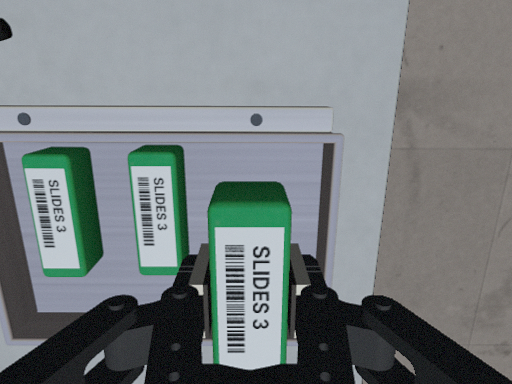

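```bash
python3 -m pendant '[[[0.007,-0.002,0.02,0,0,0,1],[0,0,0.025,0,0,0,1],[0,0,0.025,0,0,0,1],[0,0,0.015,0,0,0,1],[0,0,0,0,0,0,1],[0,0,0,0,0,0,1]]]'
```

```text
time_s: 24.75
eef_pos: [0.407, 0.0323, 0.0069]
eef_rot: [-0.0, 0.708, 0.706, -0.0]
wrist_force: [0.7, 0.6, 0.2]
opening: 0.345
```

```bash
python3 -m pendant '[[[0,0,0.006,0,0,0,1],[0,0,0.003,0,0,0,1],[0,0,0,0,0,0,1],[0,0,0,0,0,0,0.1],[0,0,0,0,0,0,0.1],[0,0,-0.02,0,0,0,0.1],[0,0,-0.04,0,0,0,0.1],[0,0,-0.05,0,0,0,0],[0,0,-0.05,0,0,0,0],[0,0,-0.05,0,0,0,0]]]'; python3 -m pendant '[[[0,0,-0.05,0,0,0,0],[0,0,0,0,0,0,0],[0,0,0,0,0,0,0]]]';python3 - <<'E'
from h import *
st(); shot('wrist','w22'); p,d,c=shot('top','t22')
cv2.imwrite('pics/t22z.png',cv2.resize(cv2.imread('pics/t22.png')[140:290,150:430],None,fx=2.8,fy=2.8,interpolation=cv2.INTER_CUBIC))
E
```

```text
time_s: 25.75
eef_pos: [0.4064, 0.0337, 0.2102]
eef_rot: [0.0, 0.707, 0.707, 0.0]
wrist_force: [1.0, -0.6, -0.3]
opening: 0.499
time_s: 26.05
eef_pos: [0.4076, 0.0334, 0.2593]
eef_rot: [0.002, 0.707, 0.707, 0.001]
wrist_force: [-0.4, 0.8, -0.6]
opening: 0.501
t 26.05 pos [0.4076 0.0334 0.2593] x [ 0.     1.    -0.001] z [ 0.004 -0.001 -1.   ] F [-0.4  0.8 -0.6] open 0.501 q [-0.21 -0.25  1.95 -0.    1.44 -1.78]
```

View pics/t22z.png

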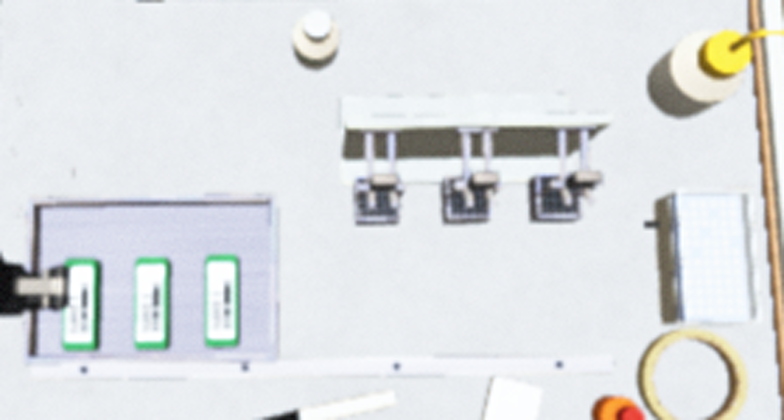

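View pics/w22.png

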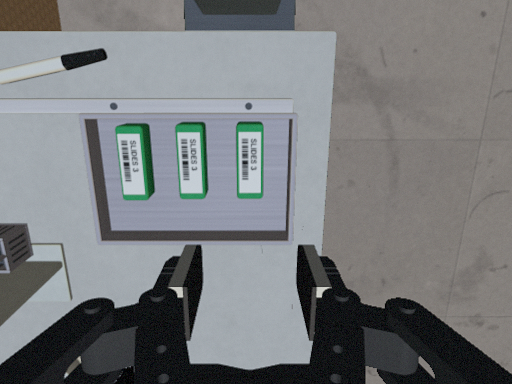

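```bash
python3 - <<'E'
from h import *
p,d,c=load('t22'); W=cloud(d,c); z=W[...,2]
m=(z>0.175)&(z<0.215)&(W[...,0]>.42)&(W[...,0]<.54)&(W[...,1]<-.17)
k,l,s,_=cv2.connectedComponentsWithStats(m.astype('uint8'))
for i in range(1,k):
    if s[i,4]<5: continue
    vv,uu=np.where(l==i); P=np.array([ray(c,u,v,.195)[:2] for u,v in zip(uu,vv)]); print(s[i],'center',np.round(P.mean(0),4),np.round(np.ptp(P,axis=0),3),np.median(z[l==i]))
# prongs z .14-.17 ; backboard .166
m=(z>0.155)&(z<0.175)&(W[...,0]>.53)&(W[...,1]<-.17)&(W[...,0]<.6)
P=W[m]; print(P.min(0),P.max(0))
from numpy.polynomial import polynomial as po
ys=np.arange(-.42,-.2,.02); print([(round(y,2),np.round(P[abs(P[:,1]-y)<.01][:,0].min(),4)) for y in ys if (abs(P[:,1]-y)<.01).any()])
# basket z
m=(z>0.075)&(z<0.10)&(W[...,0]>.44)&(W[...,0]<.52)&(W[...,1]<-.17)&(W[...,1]>-.45)
k,l,s,_=cv2.connectedComponentsWithStats(m.astype('uint8'))
for i in range(1,k):
    if s[i,4]<20: continue
    print('bk',s[i],np.round(W[l==i].min(0),3),np.round(W[l==i].max(0),3))
E
```

```text
[452 181  14  57 497] center [ 0.4793 -0.6144] [0.123 0.032] 0.1955861926167919
[318 201  11   6  58] center [ 0.4964 -0.3209] [0.011 0.022] 0.1938622119637195
[353 201  12   6  59] center [ 0.4965 -0.3991] [0.011 0.024] 0.1931548285094261
[282 202  11   6  57] center [ 0.496  -0.2411] [0.011 0.022] 0.1929563470561262
[ 0.53011827 -0.62165108  0.15502037] [ 0.59997213 -0.21228202  0.17499841]
[(np.float64(-0.42), np.float64(0.5431)), (np.float64(-0.4), np.float64(0.5425)), (np.float64(-0.38), np.float64(0.5431)), (np.float64(-0.36), np.float64(0.5447)), (np.float64(-0.34), np.float64(0.5436)), (np.float64(-0.32), np.float64(0.5436)), (np.float64(-0.3), np.float64(0.5441)), (np.float64(-0.28), np.float64(0.5446)), (np.float64(-0.26), np.float64(0.5428)), (np.float64(-0.24), np.float64(0.5422)), (np.float64(-0.22), np.float64(0.5429))]
bk [309 202  17  17 137] [ 0.478 -0.341  0.075] [ 0.518 -0.302  0.092]
bk [340 202  19  17 183] [ 0.478 -0.422  0.075] [ 0.517 -0.381  0.099]
bk [277 209  17  11 104] [ 0.477 -0.262  0.075] [ 0.502 -0.223  0.094]
```

```bash
python3 -m pendant '[[[-0.04,0.0126,0,0,0,0,0],[-0.04,0.0126,0,0,0,0,0],[-0.04,0.0126,0,0,0,0,0],[-0.04,0.0126,0,0,0,0,0],[-0.04,0.0126,0,0,0,0,0],[-0.04,0.0126,0,0,0,0,0],[-0.04,0.0126,0,0,0,0,0],[0,0,0,0,0,0,0],[0,0,0,0,0,0,0]]]'; python3 - <<'E'
from h import *
st()
p,d,c=shot('top','t23')
z=cloud(d,c)
m=(cv2.inRange(cv2.cvtColor(p,cv2.COLOR_RGB2HSV),(50,60,30),(90,255,255))>0); m[:,260:]=0;m[:150]=0
m=(cv2.morphologyEx(m.astype('uint8'),cv2.MORPH_CLOSE,np.ones((9,9))))
k,l,s,_=cv2.connectedComponentsWithStats(m)
for i in range(1,k):
  if s[i,4]>100: 
    cn=max(cv2.findContours((l==i).astype('uint8'),0,1)[0],key=len).reshape(-1,2)
    P=np.array([ray(c,u,v,.038)[:2] for u,v in cn],'f4')*1000; r=cv2.minAreaRect(P); print(s[i],np.round(r[0],1),np.round(r[1],1),round(r[2],1), P[:,0].min(),P[:,0].max())
p,d,c=shot('wrist','w23')
E
```

```text
time_s: 27.05
eef_pos: [0.4938, -0.2465, 0.2551]
eef_rot: [-0.003, 0.708, 0.706, -0.0]
wrist_force: [-0.3, -0.1, 0.2]
opening: 0.503
t 27.05 pos [ 0.4938 -0.2465  0.2551] x [0.002 1.    0.003] z [-0.004  0.003 -1.   ] F [-0.3 -0.1  0.2] open 0.503 q [-0.68  0.11  1.62  0.    1.42 -2.25]
```

View pics/w23.png

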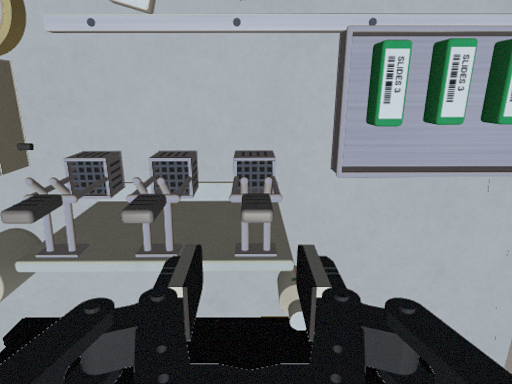

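```bash
cat >> h.py <<'E'
def tabs(d,c,zt=.195,xr=(.42,.54),yr=(-.46,-.17)):
    W=cloud(d,c); z=W[...,2]; m=(abs(z-zt)<.006)&(W[...,0]>xr[0])&(W[...,0]<xr[1])&(W[...,1]>yr[0])&(W[...,1]<yr[1])
    k,l,s,_=cv2.connectedComponentsWithStats(m.astype('uint8'))
    for i in range(1,k):
        if s[i,4]<25: continue
        P=W[l==i]; lo,hi=P.min(0),P.max(0); print('tab px',s[i],'mid',np.round((lo+hi)[:2]/2,4),'mean',np.round(P.mean(0),4),'ext',np.round((hi-lo)[:2],4))
E
python3 - <<'E'
from h import *
p,d,c=load('w23'); tabs(d,c)
W=cloud(d,c); z=W[...,2]
m=(abs(z-.038)<.004)&(W[...,0]>.364)&(W[...,0]<.48)&(W[...,1]>-.14)
k,l,s,_=cv2.connectedComponentsWithStats(m.astype('uint8'))
for i in range(1,k):
    if s[i,4]>200: P=W[l==i]; print('m',np.round(P.min(0),4),np.round(P.max(0),4),s[i])
E
```

```text
tab px [121 207  35  16 485] mid [ 0.4968 -0.3208] mean [ 0.4963 -0.3204  0.1936] ext [0.0099 0.022 ]
tab px [241 207  33  16 475] mid [ 0.4972 -0.2412] mean [ 0.4961 -0.2414  0.1936] ext [0.0108 0.0215]
tab px [  1 208  38  15 506] mid [ 0.4969 -0.4006] mean [ 0.4963 -0.3994  0.1934] ext [0.0097 0.0226]
m [ 0.3679 -0.0491  0.034 ] [ 0.4523 -0.0177  0.0418] [ 435   38   43   87 2557]
m [ 0.3697 -0.1136  0.0341] [ 0.4531 -0.0829  0.0411] [ 374   40   38   86 2502]
m [0.3781 0.0162 0.034 ] [0.4514 0.0324 0.0412] [496  49  16  75 633]
```

```bash
python3 -m pendant '[[[0.005,0.002,0.02,0,0,0,0],[0,0,0.02,0,0,0,0],[0,0,0,0,0,0,0],[0,0,0,0,0,0,0]]]'; python3 - <<'E'
from h import *
st(); p,d,c=shot('wrist','w24')
tabs(d,c)
E
```

```text
time_s: 27.55
eef_pos: [0.4967, -0.2405, 0.218]
eef_rot: [-0.0, 0.707, 0.707, -0.0]
wrist_force: [0.4, -1.4, -0.5]
opening: 0.499
t 27.55 pos [ 0.4967 -0.2405  0.218 ] x [-0.001  1.     0.001] z [-0.001  0.001 -1.   ] F [ 0.4 -1.4 -0.5] open 0.499 q [-0.67  0.13  1.67  0.    1.34 -2.24]
tab px [ 88 223  41  19 694] mid [ 0.4968 -0.3208] mean [ 0.4961 -0.3201  0.1935] ext [0.0096 0.0217]
tab px [230 223  39  19 675] mid [ 0.4969 -0.2415] mean [ 0.4961 -0.2415  0.1936] ext [0.0098 0.0215]
```

View pics/w24.png

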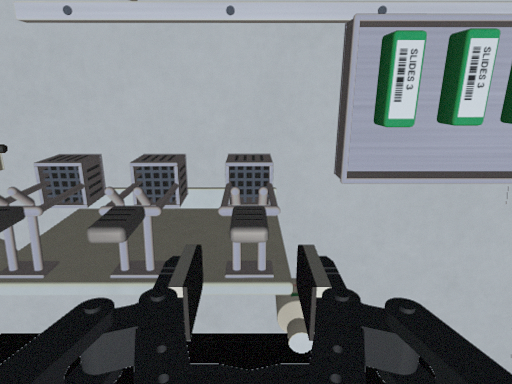

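```bash
python3 -m pendant '[[[-0.001,0,0.02,0,0,0,0],[0,0,0.02,0,0,0,0],[0,0,0.02,0,0,0,0],[0,0,0.008,0,0,0,0],[0,0,0,0,0,0,0],[0,0,0,0,0,0,0]]]'; python3 - <<'E'
from h import *
st(); p,d,c=shot('wrist','w25')
E
```

```text
time_s: 28.2
eef_pos: [0.4975, -0.243, 0.1512]
eef_rot: [0.001, 0.707, 0.707, 0.0]
wrist_force: [0.0, -0.8, 0.7]
opening: 0.498
t 28.2 pos [ 0.4975 -0.243   0.1512] x [ 0.001  1.    -0.001] z [ 0.001 -0.001 -1.   ] F [ 0.  -0.8  0.7] open 0.498 q [-0.67  0.21  1.73 -0.    1.21 -2.24]
```

View pics/w25.png

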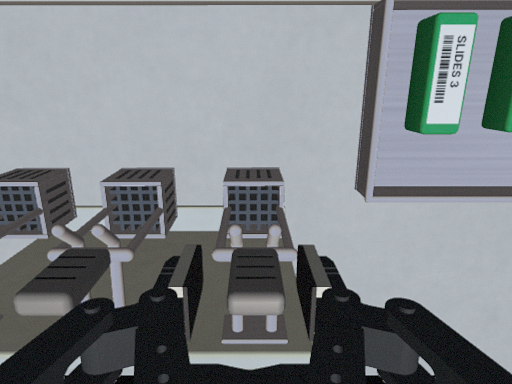

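```bash
python3 -m pendant '[[[0,0,0,0,0,0,1],[0,0,0,0,0,0,1],[0,0,0,0,0,0,1],[0,0,0,0,0,0,1]]]'; python3 -m pendant '[[[0,0,-0.01,0,0,0,1],[0,0,-0.01,0,0,0,1],[0,0,-0.01,0,0,0,1],[0,0,0,0,0,0,1],[0,0,0,0,0,0,1]]]';python3 - <<'E'
from h import *
st(); p,d,c=shot('wrist','w26'); shot('side','s26')
cv2.imwrite('pics/s26z.png',cv2.resize(cv2.imread('pics/s26.png')[80:260,170:350],None,fx=3.3,fy=3.3))
E
```

```text
time_s: 28.65
eef_pos: [0.4975, -0.2431, 0.1511]
eef_rot: [0.001, 0.707, 0.707, 0.0]
wrist_force: [0.4, 0.8, 6.3]
opening: 0.247
time_s: 29.15
eef_pos: [0.497, -0.2427, 0.1803]
eef_rot: [0.0, 0.707, 0.707, 0.0]
wrist_force: [-1.2, 0.4, -1.0]
opening: 0.249
t 29.15 pos [ 0.497  -0.2427  0.1803] x [ 0.001  1.    -0.   ] z [ 0.001 -0.    -1.   ] F [-1.2  0.4 -1. ] open 0.249 q [-0.67  0.17  1.7   0.    1.27 -2.24]
```

View pics/w26.png

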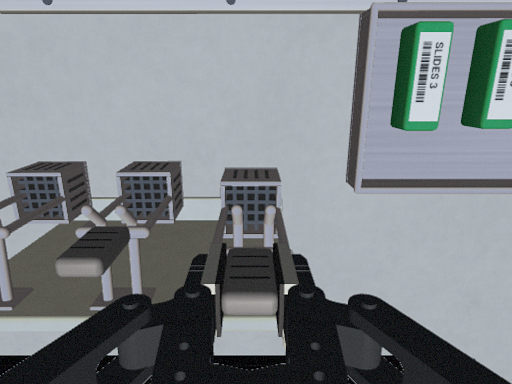

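View pics/s26z.png

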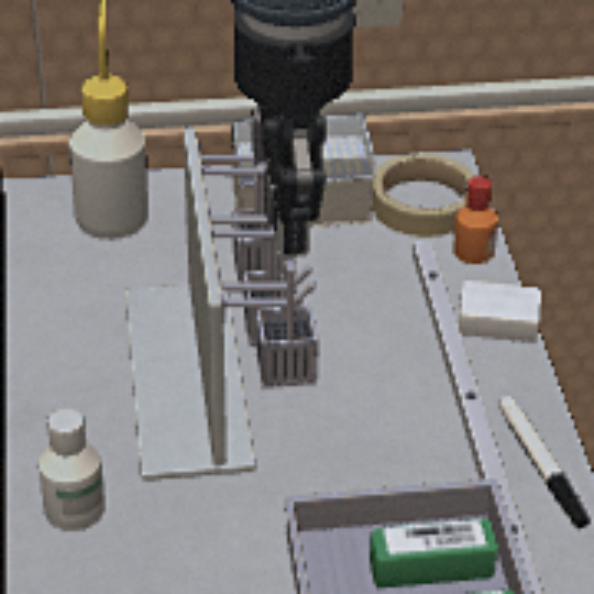

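```bash
python3 -m pendant '[[[0,-0.015,0,0,0,0,1],[0,-0.02,0,0,0,0,1],[0,-0.02,0,0,0,0,1],[0,-0.025,0,0,0,0,1],[0,0,0,0,0,0,1],[0,0,0,0,0,0,1]]]';python3 - <<'E'
from h import *
st(); p,d,c=shot('wrist','w27'); shot('side','s27')
cv2.imwrite('pics/s27z.png',cv2.resize(cv2.imread('pics/s27.png')[80:260,170:350],None,fx=3.3,fy=3.3))
E
```

```text
time_s: 29.85
eef_pos: [0.4168, -0.2426, 0.1798]
eef_rot: [0.0, 0.708, 0.706, 0.0]
wrist_force: [-0.3, -0.3, -1.8]
opening: 0.244
t 29.85 pos [ 0.4168 -0.2426  0.1798] x [0.002 1.    0.   ] z [ 0.  0. -1.] F [-0.3 -0.3 -1.8] open 0.244 q [-0.77  0.01  1.88  0.    1.25 -2.34]
```

View pics/w27.png

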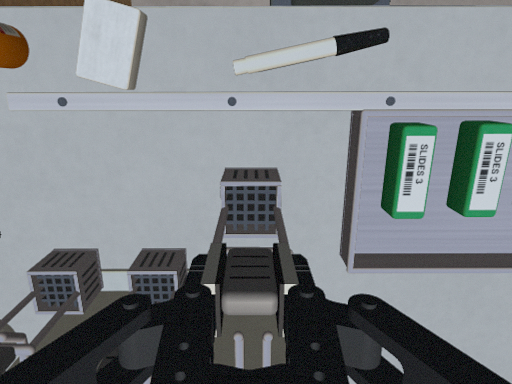

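View pics/s27z.png

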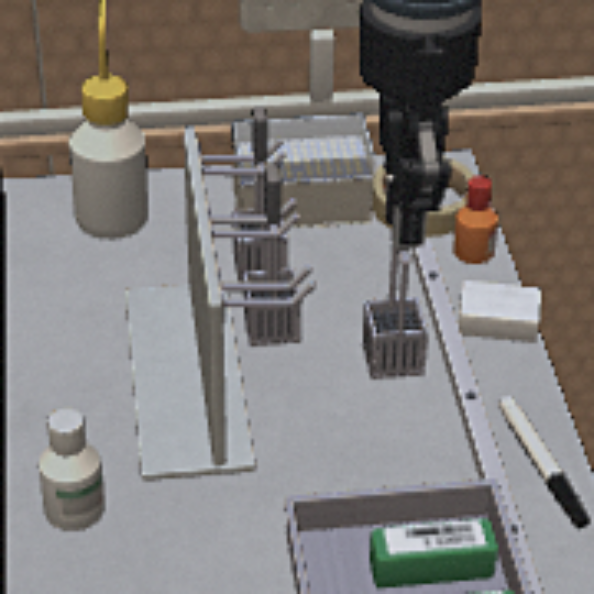

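```bash
python3 -m pendant '[[[0,0,-0.02,0,0,0,1],[0.03,0,0,0,0,0,1],[0.03,0,0,0,0,0,1],[0.03,0,0,0,0,0,1],[0.03,0.01,0,0,0,0,1],[0.03,0.01,0,0,0,0,1],[0.03,0.01,0,0,0,0,1],[0.03,0.01,0,0,0,0,1],[0.03,0.01,0,0,0,0,1],[0.03,0.01,0,0,0,0,1]]]'; python3 -m pendant '[[[0,0,0,0,0,0,1],[0,0,0,0,0,0,1],[0,0,0,0,0,0,1]]]'; python3 - <<'E'
from h import *
st(); p,d,c=shot('wrist','w28')
E
```

```text
time_s: 30.95
eef_pos: [0.478, 0.0292, 0.1999]
eef_rot: [0.0, 0.707, 0.707, 0.0]
wrist_force: [-0.4, 0.4, -1.0]
opening: 0.245
time_s: 31.25
eef_pos: [0.4771, 0.027, 0.1997]
eef_rot: [-0.0, 0.707, 0.707, -0.0]
wrist_force: [0.0, -0.5, -1.5]
opening: 0.244
t 31.25 pos [0.4771 0.027  0.1997] x [ 0.001  1.    -0.   ] z [-0. -0. -1.] F [ 0.  -0.5 -1.5] open 0.244 q [-0.19 -0.02  1.87 -0.    1.3  -1.76]
```

View pics/w28.png

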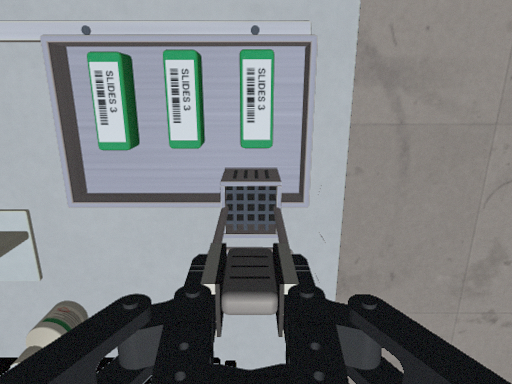

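```bash
python3 - <<'E'
from h import *
p,d,c=load('w28'); W=cloud(d,c); m=(W[...,2]>.085)&(W[...,2]<.15)&(W[...,0]<.52)&(abs(W[...,1]-.03)<.03); m[235:]=0
P=W[m]; print(np.percentile(P,[0.5,99.5],axis=0).round(4))
Q=P[(P[:,2]>.125)]; print(np.percentile(Q,[0.5,99.5],axis=0).round(4))
E
python3 -m pendant '[[[0.006,0.002,0.02,0,0,0,1],[0,0,0.02,0,0,0,1],[0,0,0.02,0,0,0,1],[0,0,0.015,0,0,0,1],[0,0,0,0,0,0,1],[0,0,0,0,0,0,1]]]'; python3 - <<'E'
from h import *
st(); p,d,c=shot('wrist','w29')
W=cloud(d,c); m=(W[...,2]>.045)&(W[...,2]<.08)&(W[...,0]<.515)&(abs(W[...,1]-.03)<.03); m[235:]=0
P=W[m]; print(np.percentile(P,[0.5,99.5],axis=0).round(4))
E
```

```text
[[0.4564 0.0076 0.0953]
 [0.4944 0.0468 0.1476]]
[[0.4565 0.0075 0.1251]
 [0.4944 0.0468 0.1483]]
time_s: 31.9
eef_pos: [0.4791, 0.0327, 0.1252]
eef_rot: [-0.0, 0.708, 0.706, -0.0]
wrist_force: [0.3, 0.0, -1.3]
opening: 0.247
t 31.9 pos [0.4791 0.0327 0.1252] x [0.002 1.    0.   ] z [-0.  0. -1.] F [ 0.3  0.  -1.3] open 0.247 q [-0.18  0.08  1.93 -0.    1.13 -1.75]
[[0.4585 0.0132 0.0453]
 [0.4964 0.0524 0.0783]]
```

View pics/w29.png

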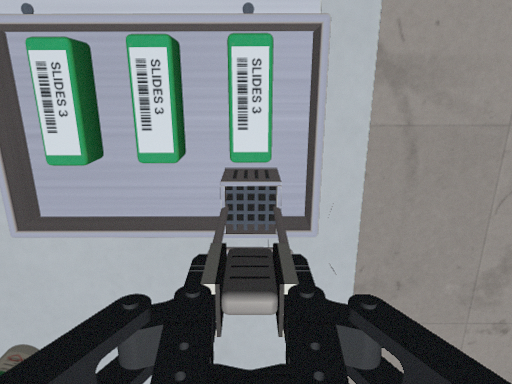

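```bash
python3 -m pendant '[[[0,0.001,0.006,0,0,0,1],[0,0,0.005,0,0,0,1],[0,0,0.003,0,0,0,1],[0,0,0,0,0,0,1],[0,0,0,0,0,0,1]]]'; python3 -m pendant '[[[0,0,0.002,0,0,0,1],[0,0,0,0,0,0,1]]]'
```

```text
time_s: 32.45
eef_pos: [0.48, 0.0335, 0.1108]
eef_rot: [-0.0, 0.707, 0.707, -0.0]
wrist_force: [0.2, -0.1, -0.9]
opening: 0.242
time_s: 32.65
eef_pos: [0.4805, 0.0334, 0.1092]
eef_rot: [0.0, 0.707, 0.707, 0.0]
wrist_force: [0.9, 0.0, 0.5]
opening: 0.244
```

```bash
python3 -m pendant '[[[0,0,0.001,0,0,0,1],[0,0,0,0,0,0,1]]]'; python3 -m pendant '[[[0,0,0,0,0,0,0.3],[0,0,0,0,0,0,0.2],[0,0,0,0,0,0,0.2],[0,0,-0.01,0,0,0,0.2],[0,0,-0.02,0,0,0,0.1],[0,0,-0.03,0,0,0,0],[0,0,-0.04,0,0,0,0],[0,0,-0.045,0,0,0,0],[0,0,0,0,0,0,0]]]'; python3 - <<'E'
from h import *
st(); p,d,c=shot('wrist','w30'); tabs(d,c,.152,(.4,.52),(-.14,.09))
E
```

```text
time_s: 32.85
eef_pos: [0.481, 0.0334, 0.1092]
eef_rot: [0.001, 0.707, 0.707, 0.001]
wrist_force: [-2.6, 1.2, 8.2]
opening: 0.251
time_s: 33.75
eef_pos: [0.4838, 0.0328, 0.2605]
eef_rot: [0.005, 0.707, 0.707, 0.004]
wrist_force: [0.6, -0.1, -0.1]
opening: 0.501
t 33.75 pos [0.4838 0.0328 0.2605] x [ 0.001  1.    -0.002] z [ 0.012 -0.002 -1.   ] F [ 0.6 -0.1 -0.1] open 0.501 q [-0.18 -0.07  1.79 -0.    1.41 -1.75]
tab px [239 178  27  14 353] mid [0.4809 0.0339] mean [0.4801 0.0339 0.1512] ext [0.0104 0.0207]
```

View pics/w30.png

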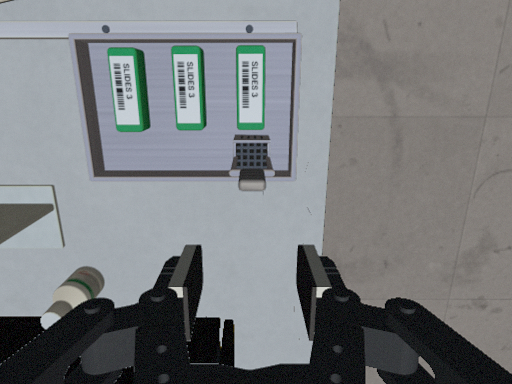

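```bash
python3 -m pendant '[[[-0.039,0.0015,0,0,0,0,0],[-0.039,0.0015,0,0,0,0,0],[-0.039,0.0015,0,0,0,0,0],[-0.039,0.0015,0,0,0,0,0],[-0.039,0.0015,0,0,0,0,0],[-0.039,0.0015,0,0,0,0,0],[-0.039,0.0015,0,0,0,0,0],[-0.039,0.0015,0,0,0,0,0],[-0.039,0.0015,0,0,0,0,0]]]'; python3 -m pendant '[[[0,0,0.02,0,0,0,0],[0,0,0.02,0,0,0,0],[0,0,0,0,0,0,0]]]'; python3 - <<'E'
from h import *
st(); p,d,c=shot('wrist','w31'); tabs(d,c)
E
```

```text
time_s: 34.7
eef_pos: [0.4925, -0.3187, 0.2514]
eef_rot: [-0.001, 0.707, 0.707, 0.0]
wrist_force: [0.8, 1.2, 0.3]
opening: 0.5
time_s: 35.0
eef_pos: [0.491, -0.316, 0.2083]
eef_rot: [-0.004, 0.708, 0.707, -0.0]
wrist_force: [0.5, 1.3, 0.0]
opening: 0.497
t 35.0 pos [ 0.491  -0.316   0.2083] x [0.002 1.    0.006] z [-0.006  0.006 -1.   ] F [0.5 1.3 0. ] open 0.497 q [-0.78  0.22  1.59 -0.    1.34 -2.34]
tab px [ 72 241  44  20 771] mid [ 0.4971 -0.401 ] mean [ 0.4963 -0.4002  0.1934] ext [0.0101 0.0217]
tab px [221 240  41  20 747] mid [ 0.4968 -0.3214] mean [ 0.4961 -0.3214  0.1936] ext [0.0104 0.0217]
```

```bash
python3 -m pendant '[[[-0.004,0.005,0,0,0,0,0],[0,0,0.01,0,0,0,0],[0,0,0,0,0,0,0],[0,0,0,0,0,0,0]]]'; python3 - <<'E'
from h import *
st(); p,d,c=shot('wrist','w32'); tabs(d,c)
E
```

```text
time_s: 35.45
eef_pos: [0.4983, -0.3213, 0.2028]
eef_rot: [-0.0, 0.707, 0.707, -0.0]
wrist_force: [-0.0, -0.1, 0.5]
opening: 0.5
t 35.45 pos [ 0.4983 -0.3213  0.2028] x [0. 1. 0.] z [-0.  0. -1.] F [-0.  -0.1  0.5] open 0.5 q [-0.77  0.24  1.58 -0.    1.33 -2.34]
tab px [ 76 231  45  21 824] mid [ 0.4971 -0.4008] mean [ 0.4962 -0.4001  0.1934] ext [0.01   0.0217]
tab px [230 231  43  21 805] mid [ 0.497  -0.3214] mean [ 0.4962 -0.3215  0.1936] ext [0.0098 0.022 ]
```

View pics/w32.png

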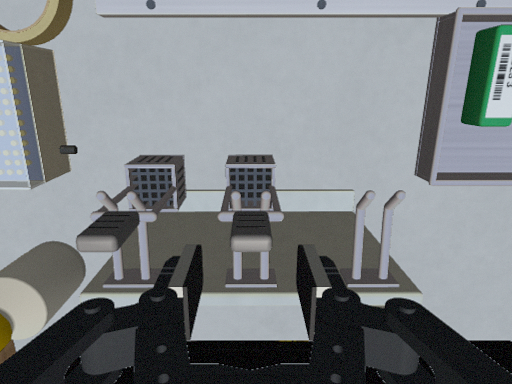

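Centred on the middle tab; descend, grip, lift 30 mm.

```bash
python3 -m pendant '[[[0.001,-0.001,0.02,0,0,0,0],[0,0,0.02,0,0,0,0],[0,0,0.01,0,0,0,0],[0,0,0,0,0,0,0],[0,0,0,0,0,0,0]]]'; python3 -m pendant '[[[0,0,0,0,0,0,1],[0,0,0,0,0,0,1],[0,0,0,0,0,0,1],[0,0,0,0,0,0,1]]]'; python3 -m pendant '[[[0,0,-0.01,0,0,0,1],[0,0,-0.01,0,0,0,1],[0,0,-0.01,0,0,0,1],[0,0,0,0,0,0,1],[0,0,0,0,0,0,1]]]';python3 - <<'E'
from h import *
st(); p,d,c=shot('wrist','w33')
E
```

```text
time_s: 36.0
eef_pos: [0.4976, -0.3209, 0.1536]
eef_rot: [0.0, 0.707, 0.707, 0.0]
wrist_force: [-0.4, 0.3, 0.9]
opening: 0.497
time_s: 36.4
eef_pos: [0.4979, -0.321, 0.1541]
eef_rot: [0.001, 0.707, 0.707, 0.0]
wrist_force: [-0.5, 0.3, 6.0]
opening: 0.238
time_s: 36.9
eef_pos: [0.4974, -0.3207, 0.1833]
eef_rot: [0.0, 0.707, 0.707, -0.0]
wrist_force: [0.3, 0.4, -1.3]
opening: 0.24
t 36.9 pos [ 0.4974 -0.3207  0.1833] x [ 0.001  1.    -0.001] z [ 0.001 -0.001 -1.   ] F [ 0.3  0.4 -1.3] open 0.24 q [-0.77  0.25  1.6  -0.    1.29 -2.34]
```

View pics/w33.png

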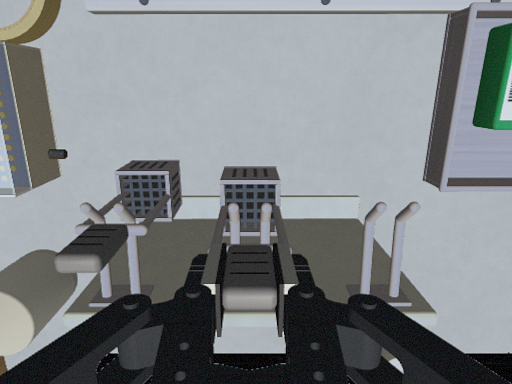

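```bash
python3 -m pendant '[[[0,-0.015,0,0,0,0,1],[0,-0.02,0,0,0,0,1],[0,-0.02,0,0,0,0,1],[0,-0.025,0,0,0,0,1],[0,0,0,0,0,0,1],[0,0,-0.02,0,0,0,1],[0,0,0,0,0,0,1]]]'; python3 -m pendant '[[[0.032,0,0,0,0,0,1],[0.032,0,0,0,0,0,1],[0.032,0,0,0,0,0,1],[0.032,0,0,0,0,0,1],[0.032,0.0125,0,0,0,0,1],[0.032,0.0125,0,0,0,0,1],[0.032,0.0125,0,0,0,0,1],[0.032,0.0125,0,0,0,0,1],[0.032,0.0125,0,0,0,0,1],[0,0,0,0,0,0,1]]]'; python3 - <<'E'
from h import *
st(); p,d,c=shot('wrist','w34')
E
```

```text
time_s: 37.65
eef_pos: [0.4186, -0.3218, 0.205]
eef_rot: [0.002, 0.707, 0.707, -0.0]
wrist_force: [0.3, -1.3, -0.7]
opening: 0.247
time_s: 38.65
eef_pos: [0.481, -0.029, 0.2022]
eef_rot: [-0.0, 0.706, 0.708, 0.001]
wrist_force: [0.8, -0.3, -2.1]
opening: 0.242
t 38.65 pos [ 0.481  -0.029   0.2022] x [-0.004  1.     0.002] z [ 0.     0.002 -1.   ] F [ 0.8 -0.3 -2.1] open 0.242 q [-0.31 -0.01  1.85  0.    1.3  -1.88]
```

View pics/w34.png

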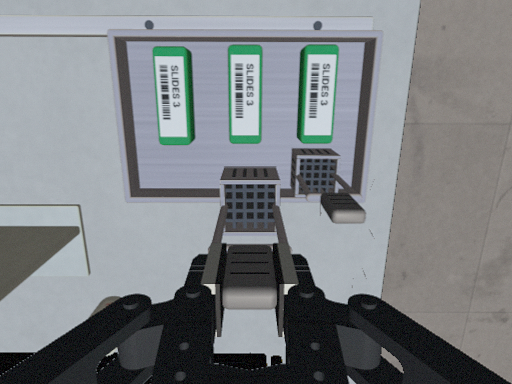

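```bash
python3 -m pendant '[[[-0.003,-0.001,0.02,0,0,0,1],[0,0,0.02,0,0,0,1],[0,0,0.02,0,0,0,1],[0,0,0.013,0,0,0,1],[0,0,0,0,0,0,1],[0,0,0,0,0,0,1]]]'; python3 - <<'E'
from h import *
st(); p,d,c=shot('wrist','w35')
W=cloud(d,c); m=(W[...,2]>.045)&(W[...,2]<.08)&(W[...,0]<.515)&(abs(W[...,1]+.032)<.03); m[235:]=0
P=W[m]; print(np.percentile(P,[0.5,99.5],axis=0).round(4))
E
```

```text
time_s: 39.3
eef_pos: [0.4792, -0.0361, 0.1301]
eef_rot: [0.0, 0.708, 0.707, -0.0]
wrist_force: [0.8, -0.2, -1.1]
opening: 0.243
t 39.3 pos [ 0.4792 -0.0361  0.1301] x [ 0.001  1.    -0.   ] z [-0. -0. -1.] F [ 0.8 -0.2 -1.1] open 0.243 q [-0.32  0.08  1.92 -0.    1.14 -1.89]
[[ 0.4583 -0.0563  0.0453]
 [ 0.4975 -0.0171  0.0786]]
```

```bash
python3 -m pendant '[[[0.002,0.001,0.006,0,0,0,1],[0,0,0.006,0,0,0,1],[0,0,0.004,0,0,0,1],[0,0,0,0,0,0,1],[0,0,0,0,0,0,1]]]'; python3 -m pendant '[[[0,0,0.002,0,0,0,1],[0,0,0,0,0,0,1]]]'
```

```text
time_s: 39.85
eef_pos: [0.4799, -0.0336, 0.1138]
eef_rot: [-0.0, 0.707, 0.707, -0.0]
wrist_force: [-0.6, 0.3, -1.6]
opening: 0.243
time_s: 40.05
eef_pos: [0.4803, -0.0337, 0.1121]
eef_rot: [0.0, 0.707, 0.707, 0.0]
wrist_force: [0.2, -0.6, -0.0]
opening: 0.24
```

```bash
python3 -m pendant '[[[0,0,0.001,0,0,0,1],[0,0,0,0,0,0,1]]]'
```

```text
time_s: 40.25
eef_pos: [0.4808, -0.0337, 0.1121]
eef_rot: [0.001, 0.707, 0.707, 0.0]
wrist_force: [-2.9, 0.7, 7.4]
opening: 0.242
```

Contact with the floor; release, rise and look.

```bash
python3 -m pendant '[[[0,0,0,0,0,0,0.3],[0,0,0,0,0,0,0.2],[0,0,0,0,0,0,0.2],[0,0,-0.01,0,0,0,0.2],[0,0,-0.02,0,0,0,0.2],[0,0,-0.03,0,0,0,0.1],[0,0,-0.04,0,0,0,0],[0,0,-0.045,0,0,0,0],[0,0,0,0,0,0,0]]]'; python3 - <<'E'
from h import *
st(); p,d,c=shot('wrist','w36'); tabs(d,c,.152,(.4,.52),(-.14,.09))
E
```

```text
time_s: 41.15
eef_pos: [0.4836, -0.0347, 0.2635]
eef_rot: [0.006, 0.707, 0.707, 0.003]
wrist_force: [0.5, 0.4, 0.4]
opening: 0.496
t 41.15 pos [ 0.4836 -0.0347  0.2635] x [ 0.001  1.    -0.004] z [ 0.012 -0.004 -1.   ] F [0.5 0.4 0.4] open 0.496 q [-0.32 -0.07  1.78 -0.    1.42 -1.89]
tab px [238 177  28  13 334] mid [ 0.48   -0.0342] mean [ 0.4795 -0.0342  0.1513] ext [0.0095 0.0217]
tab px [322 177  29  14 349] mid [0.4807 0.0337] mean [0.4801 0.033  0.1513] ext [0.0098 0.0223]
```

View pics/w36.png

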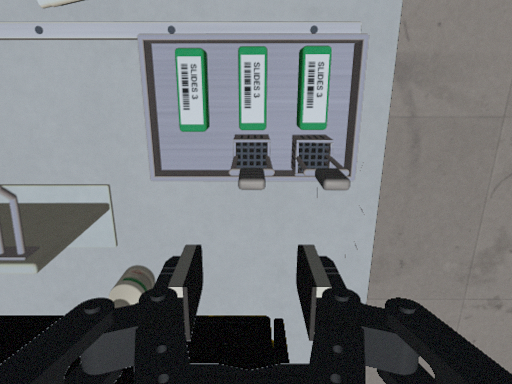

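```bash
python3 -m pendant '[[[-0.041,0.002,0,0,0,0,0],[-0.041,0.002,0,0,0,0,0],[-0.041,0.002,0,0,0,0,0],[-0.041,0.002,0,0,0,0,0],[-0.041,0.002,0,0,0,0,0],[-0.041,0.002,0,0,0,0,0],[-0.041,0.002,0,0,0,0,0],[-0.041,0.002,0,0,0,0,0],[-0.041,0.002,0,0,0,0,0]]]'; python3 -m pendant '[[[0,0,0.02,0,0,0,0],[0,0,0.03,0,0,0,0],[0,0,0,0,0,0,0],[0,0,0,0,0,0,0]]]'; python3 - <<'E'
from h import *
st(); p,d,c=shot('wrist','w37'); tabs(d,c)
E
```

```text
time_s: 42.1
eef_pos: [0.4971, -0.4038, 0.2546]
eef_rot: [-0.001, 0.707, 0.707, 0.0]
wrist_force: [-0.3, -0.8, -0.4]
opening: 0.501
time_s: 42.5
eef_pos: [0.4971, -0.4019, 0.2049]
eef_rot: [-0.002, 0.707, 0.707, 0.0]
wrist_force: [-0.1, 1.0, 0.1]
opening: 0.5
t 42.5 pos [ 0.4971 -0.4019  0.2049] x [0.001 1.    0.002] z [-0.002  0.002 -1.   ] F [-0.1  1.   0.1] open 0.5 q [-0.87  0.34  1.45  0.    1.36 -2.44]
tab px [231 232  42  20 767] mid [ 0.4971 -0.4016] mean [ 0.4962 -0.4015  0.1935] ext [0.0099 0.0217]
```

```bash
python3 -m pendant '[[[0.002,0,0.02,0,0,0,0],[0,0,0.02,0,0,0,0],[0,0,0.012,0,0,0,0],[0,0,0,0,0,0,0],[0,0,0,0,0,0,0]]]'; python3 -m pendant '[[[0,0,0,0,0,0,1],[0,0,0,0,0,0,1],[0,0,0,0,0,0,1],[0,0,0,0,0,0,1]]]'; python3 -m pendant '[[[0,0,-0.01,0,0,0,1],[0,0,-0.01,0,0,0,1],[0,0,-0.01,0,0,0,1],[0,0,0,0,0,0,1],[0,0,0,0,0,0,1]]]';python3 - <<'E'
from h import *
st(); p,d,c=shot('wrist','w38')
E
```

```text
time_s: 43.05
eef_pos: [0.4982, -0.401, 0.1551]
eef_rot: [0.001, 0.707, 0.707, -0.0]
wrist_force: [-0.6, -0.4, 0.5]
opening: 0.499
time_s: 43.45
eef_pos: [0.4984, -0.4012, 0.1555]
eef_rot: [0.001, 0.707, 0.707, -0.0]
wrist_force: [0.3, 1.5, 6.5]
opening: 0.244
time_s: 43.95
eef_pos: [0.4978, -0.4008, 0.1843]
eef_rot: [0.0, 0.707, 0.707, -0.0]
wrist_force: [-0.2, 0.3, -1.1]
opening: 0.244
t 43.95 pos [ 0.4978 -0.4008  0.1843] x [ 0.001  1.    -0.001] z [ 0.    -0.001 -1.   ] F [-0.2  0.3 -1.1] open 0.244 q [-0.86  0.35  1.47 -0.    1.32 -2.43]
```

View pics/w38.png

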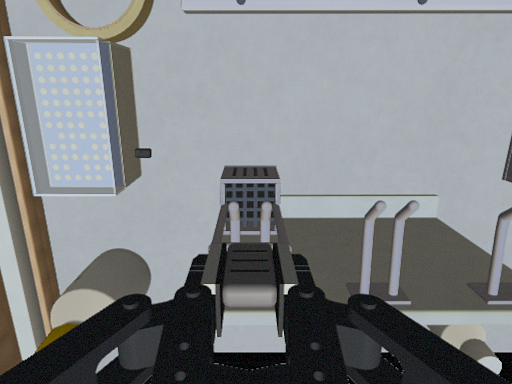

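```bash
python3 -m pendant '[[[0,-0.015,0,0,0,0,1],[0,-0.02,0,0,0,0,1],[0,-0.02,0,0,0,0,1],[0,-0.025,0,0,0,0,1],[0,0,0,0,0,0,1],[0,0,-0.02,0,0,0,1],[0,0,0,0,0,0,1]]]'; python3 -m pendant '[[[0.033,0,0,0,0,0,1],[0.033,0,0,0,0,0,1],[0.033,0,0,0,0,0,1],[0.033,0,0,0,0,0,1],[0.033,0,0,0,0,0,1],[0.033,0,0,0,0,0,1],[0.033,0.02,0,0,0,0,1],[0.033,0.02,0,0,0,0,1],[0.033,0.021,0,0,0,0,1],[0,0,0,0,0,0,1]]]'; python3 - <<'E'
from h import *
st(); p,d,c=shot('wrist','w39')
E
```

```text
time_s: 44.7
eef_pos: [0.4189, -0.4018, 0.206]
eef_rot: [0.002, 0.707, 0.707, -0.0]
wrist_force: [1.2, -0.2, -0.9]
opening: 0.245
time_s: 45.7
eef_pos: [0.4808, -0.0996, 0.2034]
eef_rot: [-0.0, 0.706, 0.709, 0.001]
wrist_force: [0.1, -0.7, -1.3]
opening: 0.247
t 45.7 pos [ 0.4808 -0.0996  0.2034] x [-0.004  1.     0.002] z [ 0.001  0.002 -1.   ] F [ 0.1 -0.7 -1.3] open 0.247 q [-0.45  0.01  1.83  0.    1.3  -2.02]
```

View pics/w39.png

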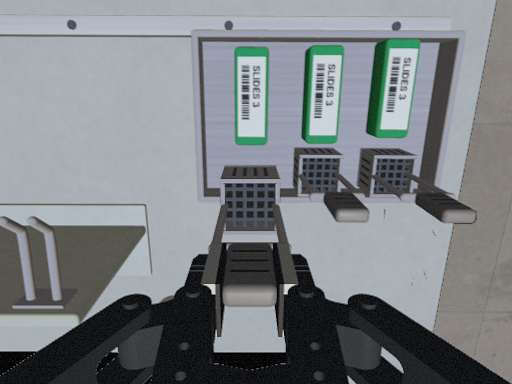

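```bash
python3 -m pendant '[[[0.002,-0.001,0.02,0,0,0,1],[0,0,0.02,0,0,0,1],[0,0,0.02,0,0,0,1],[0,0,0.013,0,0,0,1],[0,0,0,0,0,0,1],[0,0,0,0,0,0,1]]]'; python3 - <<'E'
from h import *
st(); p,d,c=shot('wrist','w40')
W=cloud(d,c); m=(W[...,2]>.045)&(W[...,2]<.08)&(W[...,0]<.515)&(abs(W[...,1]+.101)<.03); m[235:]=0
P=W[m]; print(np.percentile(P,[0.5,99.5],axis=0).round(4))
E
```

```text
time_s: 46.35
eef_pos: [0.4781, -0.102, 0.1311]
eef_rot: [-0.0, 0.708, 0.707, -0.0]
wrist_force: [0.5, -0.6, -0.9]
opening: 0.243
t 46.35 pos [ 0.4781 -0.102   0.1311] x [ 0.001  1.    -0.   ] z [-0. -0. -1.] F [ 0.5 -0.6 -0.9] open 0.243 q [-0.45  0.09  1.9  -0.    1.15 -2.02]
[[ 0.4569 -0.122   0.0453]
 [ 0.4971 -0.083   0.0781]]
```

```bash
python3 -m pendant '[[[0,0.003,0,0,0,0,1],[0,0,0.006,0,0,0,1],[0,0,0.006,0,0,0,1],[0,0,0.003,0,0,0,1],[0,0,0,0,0,0,1],[0,0,0,0,0,0,1]]]'; python3 -m pendant '[[[0,0,0.002,0,0,0,1],[0,0,0,0,0,0,1]]]'; python3 -m pendant '[[[0,0,0.001,0,0,0,1],[0,0,0,0,0,0,1]]]'
```

```text
time_s: 47.0
eef_pos: [0.4808, -0.1015, 0.1157]
eef_rot: [-0.0, 0.707, 0.707, -0.0]
wrist_force: [-0.2, -1.1, -1.6]
opening: 0.242
time_s: 47.2
eef_pos: [0.4809, -0.1016, 0.1138]
eef_rot: [-0.0, 0.707, 0.707, -0.0]
wrist_force: [0.2, 0.1, -1.7]
opening: 0.243
time_s: 47.4
eef_pos: [0.4813, -0.1017, 0.1135]
eef_rot: [0.0, 0.707, 0.707, 0.0]
wrist_force: [-1.4, 1.3, 3.6]
opening: 0.239
```

Floor contact; release and retreat.

```bash
python3 -m pendant '[[[0,0,0,0,0,0,0.3],[0,0,0,0,0,0,0.2],[0,0,0,0,0,0,0.2],[0,0,-0.01,0,0,0,0.2],[0,0,-0.02,0,0,0,0.2],[0,0,-0.03,0,0,0,0.1],[0,0,-0.04,0,0,0,0],[0,0,-0.045,0,0,0,0],[0,0,0,0,0,0,0]]]'; python3 - <<'E'
from h import *
st(); p,d,c=shot('wrist','w41'); tabs(d,c,.152,(.4,.52),(-.14,.09))
W=cloud(d,c); shot('side','s41'); shot('top','t41')
for q in ((0,0),): pass
E
```

```text
time_s: 48.3
eef_pos: [0.4844, -0.1031, 0.2657]
eef_rot: [0.006, 0.707, 0.707, 0.002]
wrist_force: [0.6, -0.6, -0.3]
opening: 0.501
t 48.3 pos [ 0.4844 -0.1031  0.2657] x [ 0.001  1.    -0.006] z [ 0.012 -0.006 -1.   ] F [ 0.6 -0.6 -0.3] open 0.501 q [-0.45 -0.05  1.76  0.    1.42 -2.02]
tab px [239 175  28  14 337] mid [ 0.4803 -0.102 ] mean [ 0.4798 -0.1019  0.1513] ext [0.0102 0.0218]
tab px [322 175  29  14 347] mid [ 0.4804 -0.0344] mean [ 0.4798 -0.035   0.1513] ext [0.01   0.0222]
tab px [406 176  30  13 358] mid [0.4806 0.0331] mean [0.48   0.0322 0.1512] ext [0.0099 0.022 ]
```

View pics/w41.png

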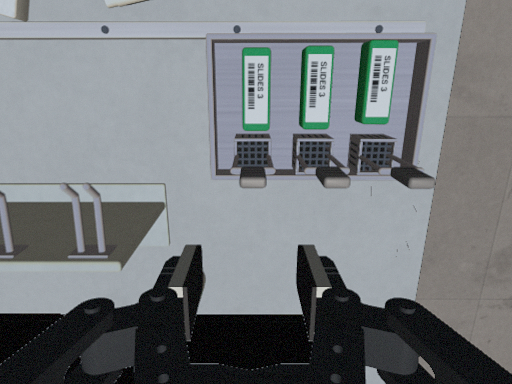

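View pics/s41.png

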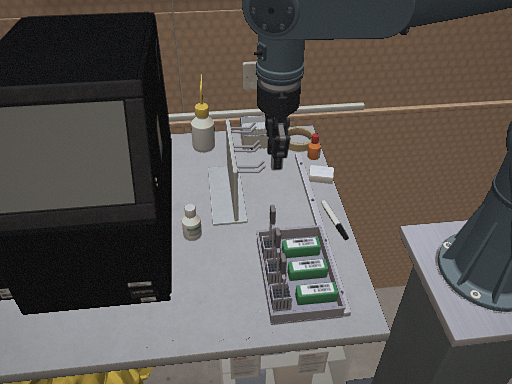

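View pics/t41.png

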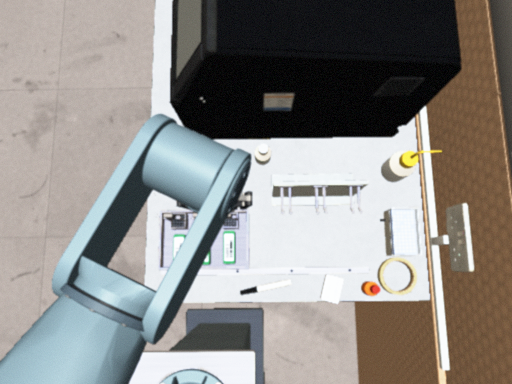

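All placed. A closer look at the strip/tray seam before handing in.

```bash
python3 -m pendant '[[[0.035,-0.025,-0.01,0,0,0,0],[0.035,-0.025,-0.01,0,0,0,0],[0,-0.03,0,0,0,0,0],[0,0,0,0,0,0,0],[0,0,0,0,0,0,0]]]'; python3 - <<'E'
from h import *
st(); p,d,c=shot('wrist','w42')
for x,y in ((.3585,-.1376),(.3585,.0739)):
    print(np.round(proj(c,[x,y,.036]),1),np.round(proj(c,[x,y,.016]),1))
cv2.imwrite('pics/w42z.png',cv2.resize(p[60:260,90:420,::-1],None,fx=2.4,fy=2.4,interpolation=cv2.INTER_CUBIC))
pb,db,cb=load('top0'); pa,da,ca=shot('top','t42')
for dd,cc in((db,cb),(da,ca)):
    W=cloud(dd,cc); m=(W[...,2]>.08)&(W[...,2]<.1)&(W[...,0]>.62)&(W[...,0]<.69)&(abs(W[...,1]+.19)<.04); print('bottle',m.sum(),W[m].mean(0).round(4))
E
```

```text
time_s: 48.95
eef_pos: [0.4005, -0.0313, 0.277]
eef_rot: [-0.0, 0.707, 0.707, -0.0]
wrist_force: [0.6, -0.1, 0.3]
opening: 0.498
t 48.95 pos [ 0.4005 -0.0313  0.277 ] x [0.001 1.    0.   ] z [-0.001  0.    -1.   ] F [ 0.6 -0.1  0.3] open 0.498 q [-0.38 -0.28  1.93  0.    1.49 -1.95]
[155.  122.2] [159.4 120.7]
[343.6 121.9] [339.2 120.3]
bottle 79 [ 0.6566 -0.1905  0.0892]
bottle 77 [ 0.6565 -0.1907  0.0892]
```

View pics/w42z.png

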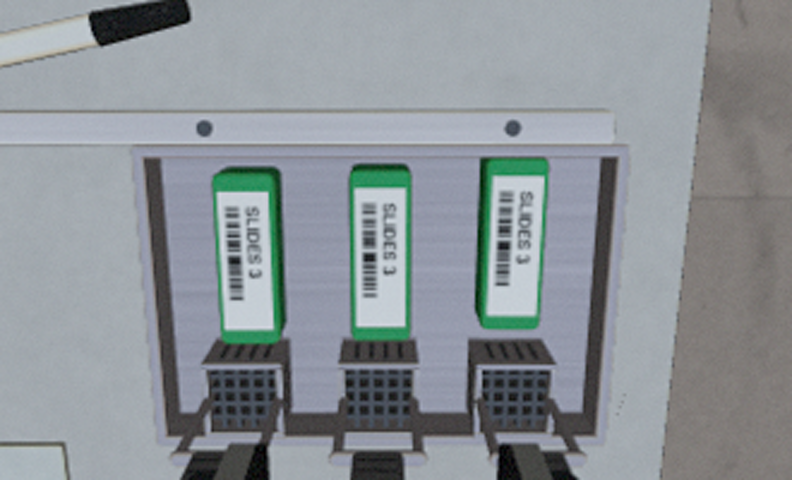

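```bash
python3 - <<'E'
from h import *
p,d,c=load('w42'); W=cloud(d,c); z=W[...,2]
m=(cv2.inRange(cv2.cvtColor(p,cv2.COLOR_RGB2HSV),(50,80,20),(90,255,255))>0)|((p.min(-1)>170)&(abs(z-.038)<.005)&(W[...,0]<.46)&(W[...,0]>.366))
m=m&(abs(z-.038)<.004)
k,l,s,_=cv2.connectedComponentsWithStats(m.astype('uint8'))
for i in range(1,k):
    if s[i,4]>200:
        P=W[l==i]; print(np.percentile(P,[.5,99.5],axis=0).round(4),np.median(P[:,2]).round(4))
# seam: colours along columns
for u in (165,250,330):
    print(u,[int(p[v,u].mean()) for v in range(114,128)], np.round(W[116:126,u,2],3), np.round(W[116:126,u,0],3))
E
```

```text
[[0.3629 0.0165 0.0345]
 [0.445  0.0455 0.0404]] 0.0383
[[ 0.3693 -0.1126  0.0346]
 [ 0.4526 -0.0831  0.0405]] 0.0382
[[ 0.3674 -0.0477  0.0344]
 [ 0.4515 -0.0193  0.0402]] 0.0382
165 [181, 180, 179, 182, 184, 188, 128, 146, 158, 159, 161, 141, 149, 152] [0.015 0.016 0.016 0.015 0.037 0.038 0.038 0.038   nan 0.004] [0.353 0.354 0.355 0.357 0.356 0.357 0.358 0.359   nan 0.365]
250 [181, 182, 184, 182, 183, 191, 135, 149, 156, 161, 163, 139, 152, 149] [0.016 0.016 0.016 0.016 0.037 0.039 0.038 0.038 0.037 0.005] [0.353 0.354 0.356 0.357 0.356 0.357 0.358 0.359 0.361 0.365]
330 [182, 181, 182, 184, 188, 186, 140, 149, 156, 160, 161, 143, 157, 160] [0.016 0.016 0.016 0.016 0.038 0.038 0.038 0.038 0.037 0.004] [0.353 0.355 0.356 0.357 0.356 0.357 0.358 0.36  0.361 0.365]
```

```bash
python3 -c "
from bench import ctrl
print(ctrl.hand_in())"
```

```text
the job is handed in; nothing more can be done
None
```

I handed the job in at about 49 s of the 210 s limit. The tray is against the stop strip, and all three baskets and all three mailers are on its floor. No verdict was reported.

**Tray:** I dragged it while empty, with both fingers behind its far lip, until the push force rose at the strip. It was square when it stopped. The last depth picture shows the front wall meeting the strip's face at about x = 0.357 m at all three points I checked, with no visible gap.

**Baskets:** I raised each one 30 mm, carried it 80 mm along the stand's -x and lowered it until it touched the floor. All three stand upright in a row along the far wall. Their tab tops read 0.151 m, where 0.152 m was expected.

**Mailers:** All three lie flat in the front part of the tray, not stacked. Their tops read 0.038 m, as expected. The leftmost one ended about 5 mm nearer the front wall than I put it and appears to touch that wall, but it is flat on the floor.

**Bottle:** It stayed within 0.3 mm of its first reading. The gripper was clear of everything at hand-in.

**What disagreed with the brief:** The fingertips measured about 40 mm further back than `ctrl.tips_ahead` says, in both the wrist and side cameras. Because of this my first try passed over the tray's lip without touching it. I used the measured offset for every move after that.

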